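Set the slab guide's jaw gap with a feeler gauge

ROBOT

A 6-joint arm with a two-finger parallel gripper is mounted at the origin on a cart in front of the work surface, level with it; the furniture and walls round the work are solid. World frame = base frame: x ahead of the robot, y to its left, z up, the work surface at z = 0. Lengths are in m, angles in rad, forces in N, time in s.
With the tool pointing down it reaches from about 0.25 to 0.725 m from the base axis. Payload 4 kg.
Tool frame: the origin (TCP) lies between the finger pads; the fingertips stand 25 mm ahead of it and the grasp point (between the pads) lies 6 mm ahead of it; z points along the fingers, y is the direction in which the jaws open and shut (so a half turn about z gives the same grasp; the last joint's range is limited). The gripper opens to 85 mm and grips with 20 to 120 N. Pads are 22 mm wide; open, the fingers measure 114 mm over their backs; the gripper's body (76 mm by 85 mm) begins 54 mm behind the grasp point. The pads swing forward as they close: fully open they stand 13 mm farther back than shut.
Start: joints at [-1.349, 0.241, 0.005, 1.335, 0, 1.571], TCP at [0.11, -0.488, 0.222] pointing down, gripper open.
Joint ranges: [-2.72, 2.72], [-1.05, 1.87], [-1.09, 1.28], [-1.99, 2.15], [-1.42, 1.44], [-3.14, 3.14]. Speed limits (rad/s): [2.79, 2.79, 3.14, 3.14, 3.14, 3.14].

INTERFACE

Orientations are given as a unit quaternion [x, y, z, w].
In Python, from plant import * gives the robot as it stands. The module is installed in compiled form; this text tells all that it offers.
- The arm moves only by the tool send_rows, never from a script. Its argument "rows" is one flat list of numbers, 7 for each row, row after row: the shift along the tool's x, y, z in m, then the turn, a rotation vector about the tool's x, y, z in rad, then the closure, from -1 (fully open) to 1 (shut). In form: [x, y, z, wx, wy, wz, fingers, x, y, z, wx, wy, wz, fingers, ...]. A call has 1 to 12 rows; each row shifts and turns the commanded pose from where the row before left it, along the tool's axes as they then stand; what a row does not reach is not made up. A row lasts 1/12 s, in which the tool goes at most 41.7 mm and 7.16 degrees, less where a joint would pass 70% of its speed; a pose out of reach is approached as far as the arm can. A call with a gripper value outside its range is refused whole. The fingers move at their own pace and stop on an object; "grip_force" is the grip in N (left out, the last holds). Time passes only in rows, so rows that do not move let the fingers close. It gives the time, the measured TCP pose, the force and the opening at its end, in the units of the state.
- state(): the state, without advancing time (a new reading comes with each control period).
- get_image(name): name is "scene" or "top" or "wrist"; returns a dict with "pixels" (420x560x3 uint8, blue, green, red), "intrinsics" (3x3 intrinsics, pixels), "k1" (the pictures are not rectified: a ray, as slopes to the right and down, at radius r is drawn at 1 + k1 r^2 times it, then the intrinsics apply), "eye" and "rotation" of the camera in the world. Camera axes: x right, y down, z forward; pixel columns grow to the right and rows downward; lengths in m; the calibration is good to about 2 mm. A picture is of the moment at which its call begins. There is no depth.
- close_job(): hands the job in, once; it reports no verdict.
The state is a dict: "time": time; "joint_pos": joint angles; "dq": joint speeds; "joint_efforts": joint torques, N m; "position": TCP position; "orientation": TCP orientation; "wrist_force": force on the tool from outside, world axes, zero at the start; "ft_torque": the same for the moment, N m; "grip_width": opening from 0.0 (shut) to 1.0 (fully open).
Only numpy, scipy, OpenCV 4.12 (cv2) and the standard library are available. Lean on these libraries where they do the work, as an engineer would, in place of code of your own. Each camera call takes 0.05 s, during which the arm holds its last target. There are 200 camera calls.

TASK

Draw the thicker-bladed setting gauge out of the wooden sheath by its blade, put it down on the table and let go, then take it by its handle and slide the blade along the gap of the slab guide, under the strap. Leave the gauge there and push the jaw by its tab until its sprung face nips the blade against the fence lightly, without bottoming, then draw the gauge straight out by its handle, so that the blade drags on both faces, and lay it on the table off the guide. The jaw must stay where the gauge set it; leave the thinner gauge, the stone points and the gift box alone.

Things in the scene. Friction and masses are not known exactly. Their poses are not given: they have to be found in the camera images.
- sheath: fixed wooden block 100 x 128 x 45 mm, origin at the centre of its underside; two covered channels along x at y = +38 and -38 mm, 34 mm wide, 38 high, open only at the -x face and below (the gauges stand on the table). Each gauge's handle and 20 mm of blade are inside, 80 mm of blade sticks out; drawn 90 mm or more along -x its handle is free.
- thick_gauge: the thicker setting gauge, loose, 170 mm long, 0.14 kg: black handle 70 x 28 x 30 mm high, steel blade 100 mm long, 10 mm thick, 26 mm high, on edge. The gauges differ only in blade thickness; either may be in either channel. This is the origin: centre of its underside, half-way along; x points to the blade tip, z up.
- thick_gauge_centre (a point): the thicker gauge (blade 10 mm), point half-way along and 15 mm up; x points to the blade tip. The handle spans x = -85 to -15 mm, the blade -15 to +85 mm.
- thick_gauge_handle (a point): centre of the thicker gauge's handle, 15 mm up, 50 mm behind the gauge's centre; x points to the blade tip.
- thick_gauge_tip (a point): tip of the thicker gauge's blade, 15 mm up, 135 mm ahead of the handle's centre.
- thin_gauge_centre (a point): the thinner setting gauge, loose, 170 mm long, 0.14 kg: black handle 70 x 28 x 30 mm high, steel blade 100 mm long, 5 mm thick, 26 mm high, on edge. The gauges differ only in blade thickness; either may be in either channel. Point half-way along and 15 mm up, x to the blade tip; not to be moved.
- guide: fixed slab guide; origin at table level. Base plate 10 mm thick, x -120 to +50, y -55 to +145 mm; the gauge stands on it. The gap runs along y from +35 (mouth: the blade goes in towards -y) to -35 mm, between the fence's face at x = 0 and the jaw's at x = -gap. A fixed strap 24 mm wide crosses the gap at y = 0, 44 to 50 mm up. The blade is fully in with its tip at about y = -35 mm.
- fence: fixed steel fence of the guide, 70 mm long, its face at x = 0 of the guide; same origin and axes as the guide.
- gap_mouth (a point): fence-side corner of the gap's mouth: guide frame (0, 35, 25) mm; guide axes.
- jaw (a joint): gap in m (0 to 0.020) between the fence and the jaw's sprung face were the face free. The jaw slides along the guide's x with about 7 N of friction and stays where it is left; starts between 0.0145 and 0.019. The face meets the 10 mm blade at 0.010; pushed on, the spring adds 1.3 N per mm until the face bottoms at 0.005. Well set (0.0055 to 0.0097) it reads about 0.008; the blade then drags with 2 to 6 N.
- jaw_face (a point): middle of the jaw's sprung steel face (70 mm long, top 40 mm above the table), 25 mm above the table; guide axes. It gives way 5 mm towards the jaw.
- jaw_tab (a point): middle of the outer (-x) face of the jaw's upright push tab (36 mm wide in y, 12 mm thick, top 88 mm above the table), 75 mm above the table; push it along the guide's +x to close the jaw.
- point_a_centre (a point): standing stone point, orange-brown, about 30 mm across and 130 mm tall, loose; bystander, leave it alone. The point lies 64 mm above its foot.
- point_b_centre (a point): standing stone point, grey-green speckled, about 30 mm across and 136 mm tall, loose; bystander, leave it alone. The point lies 64 mm above its foot.
- point_c_centre (a point): standing stone point, white, about 30 mm across and 128 mm tall, loose; bystander, leave it alone. The point lies 64 mm above its foot.
- gift_centre (a point): tan lidded card gift box 62 x 62 x 32 mm, loose bystander, point at its centre; leave it alone.
Things that resemble listed ones, but are neither listed nor needed, are in the scene too. There is more than one size of the sheath; the job needs the larger.

How it is judged:
By the outcome, as a careful person would: the job done as asked, in the order asked, and still so for the second after the job is handed in, with the robot touching nothing.
It also fails if it takes over 72 s, if anything falls off the work surface, if the arm or the gripper's body presses on something with over 40 N, if the wrist force passes 120 N, or if a joint passes its speed limit or range.

## Working session

There is one attempt and no reset: what is moved stays moved. The work goes in short steps, Python scripts to look and compute and a tool call to move; the robot and the scene stay as the last step left them, time stands still between calls to the robot, and variables do not carry over. Pictures are saved under pics/ and viewed, about 8 in all and at most 12, crops included, and the job is handed in when it is done.

Besides the shell and the picture viewer there is one more tool, called after "Request:" as name(argument=value, ...) on one line, values as JSON. send_rows: Moves the arm, as the interface text tells. Its arguments: {"type":"object","properties":{"rows":{"type":"array"},"grip_force":{"type":"number"}},"required":["rows"]}

```bash
mkdir -p pics; cat > h.py <<'E'
from plant import *
import numpy as np, cv2, json
from scipy.spatial.transform import Rotation as R
def snap(n,f):
    im=get_image(n); cv2.imwrite(f'pics/{f}.png',im['pixels'])
    json.dump({k:np.asarray(im[k]).tolist() for k in('intrinsics','k1','eye','rotation')},open(f'pics/{f}.json','w')); return im
def cal(f): return {k:np.array(v) for k,v in json.load(open(f'pics/{f}.json')).items()}
def ray(c,u,v):
    K=c['intrinsics']; d=np.array([(u-K[0,2])/K[0,0],(v-K[1,2])/K[1,1]]); s=d.copy()
    for _ in range(20): s=d/(1+c['k1']*(s@s))
    return c['rotation']@np.array([s[0],s[1],1])
def px(f,u,v,z):
    c=cal(f); r=ray(c,u,v); return c['eye']+r*(z-c['eye'][2])/r[2]
def proj(f,P):
    c=cal(f); p=c['rotation'].T@(np.array(P)-c['eye']); s=p[:2]/p[2]; s=s*(1+c['k1']*(s@s)); K=c['intrinsics']
    return np.array([K[0,0]*s[0]+K[0,2],K[1,1]*s[1]+K[1,2]])
E
python3 - <<'E'
from h import *
for n in('top','scene'):
    im=snap(n,n+'0'); print(n,im['eye'],im['rotation'],im['k1'],im['intrinsics'])
    a=cv2.imread(f'pics/{n}0.png'); cv2.imwrite(f'pics/{n}0b.png',cv2.resize(a,(800,600),interpolation=cv2.INTER_CUBIC))
print(state())
E
```

```text
top [0.3875232  0.14927715 1.06122044] [-0.70239666  0.70497687 -0.06289317  0.07543862] -0.10674044707527883 [[478.06000352   0.         286.8184321 ]
 [  0.         478.06000352 211.24694831]
 [  0.           0.           1.        ]]
scene [0.25441243 0.63192702 0.76255471] [-0.27292845  0.89822288 -0.33044368  0.09753299] 0.006798267668223591 [[419.04047384   0.         273.79638203]
 [  0.         419.04047384 208.61622028]
 [  0.           0.           1.        ]]
{'time': 0.1, 'joint_pos': array([-1.34900754e+00,  2.41354562e-01,  3.85390263e-03,  1.33522529e+00,
        9.85706886e-06,  1.57083098e+00]), 'dq': array([-0.00057656, -0.00172714,  0.00252551, -0.00054995,  0.00082836,
       -0.0011063 ]), 'joint_efforts': array([-2.70552036e-04, -3.73137939e+01,  2.53009844e+01,  1.08645068e-02,
        1.43277919e-05,  1.24854878e-06]), 'position': array([ 0.10985908, -0.48716937,  0.22079164]), 'orientation': array([ 9.93858971e-01,  1.10649967e-01, -1.01891259e-04, -9.59427616e-04]), 'wrist_force': array([-0.21426351, -0.27667927, -0.94227406]), 'ft_torque': array([-0.00756926, -0.0279575 , -0.05547591]), 'grip_width': 1.0022618938369605}
```

View pics/top0b.png

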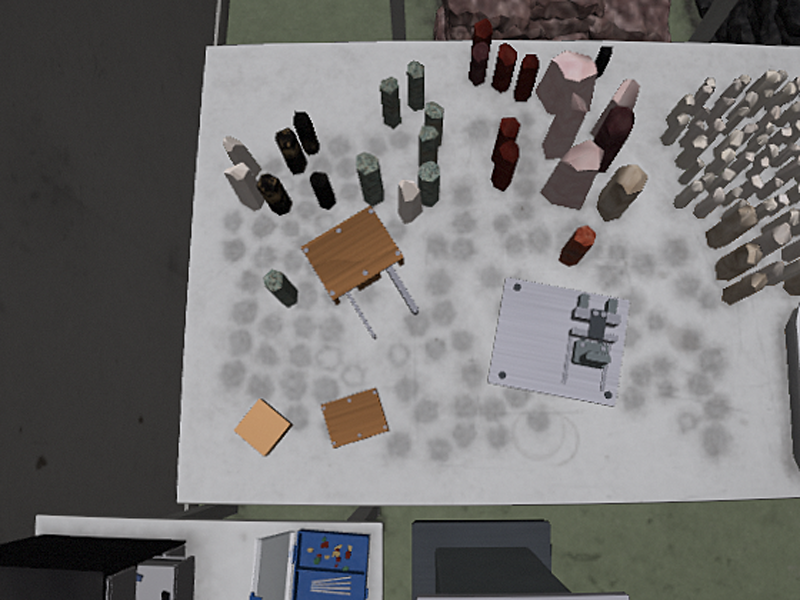

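View pics/scene0b.png

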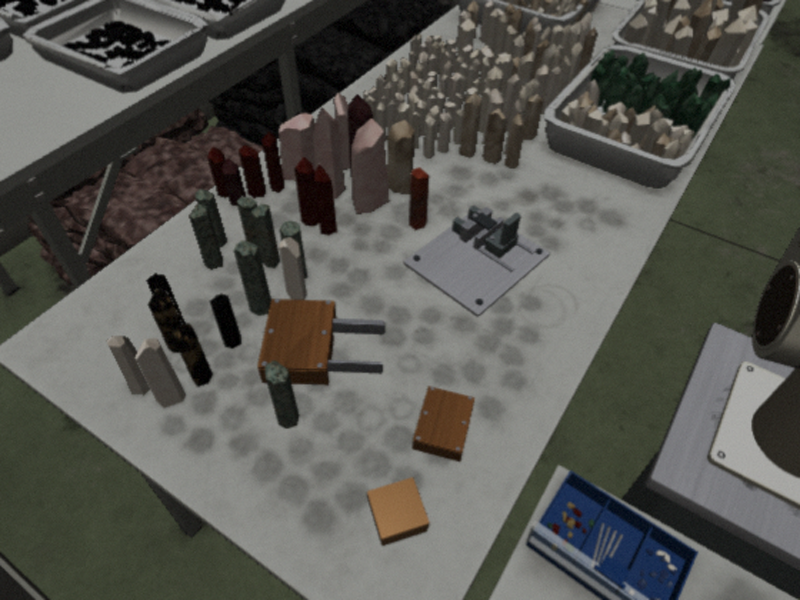

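The top view shows the larger sheath at about (352,255), with a thin blade at (362,315) and a thicker one at (403,290). The guide is at (560,340), with its strap and jaw at (590,330). The smaller lookalike sheath is at (355,418), and the gift box at (263,427). I read the listed points as grey-green (281,288), white (409,200) and orange-brown (577,245). I'll enlarge the sheath and guide to confirm.

```bash
sed -i "s/json.dump({k/im['rotation']=R.from_quat(im['rotation']).as_matrix() if np.size(im['rotation'])==4 else im['rotation']\n    json.dump({k/" h.py
python3 - <<'E'
from h import *
im=snap('top','top1'); a=im['pixels']
s=cv2.resize(a[135:245,205:305],(400,440),interpolation=cv2.INTER_CUBIC)
g=cv2.resize(a[185:295,338:448],(440*10//11,440*10//11),interpolation=cv2.INTER_CUBIC)
g=cv2.resize(a[185:295,338:438],(400,440),interpolation=cv2.INTER_CUBIC)
cv2.imwrite('pics/crop1.png',np.hstack([s,g]))
q=lambda u,v,z:print((u,v),px('top1',u*.7,v*.7,z).round(4))
q(207,45,0);q(178,502,0)
E
```

```text
(207, 45) [1.0641 0.5265 0.    ]
(178, 502) [0.286  0.5253 0.    ]
```

View pics/crop1.png

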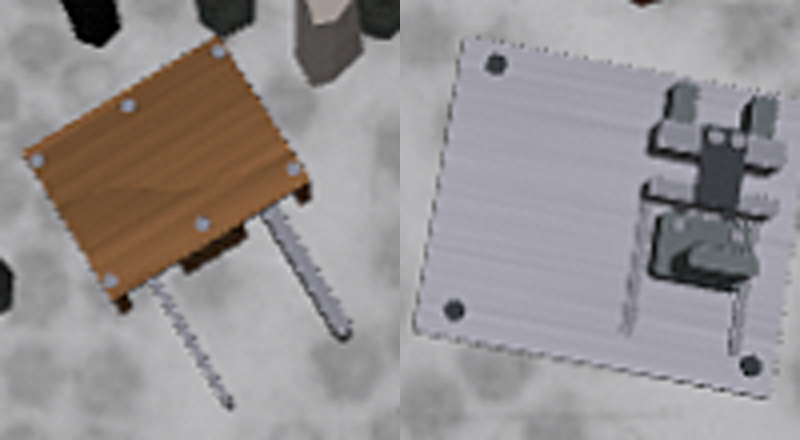

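The crop shows the 10 mm blade is the right one, with its tip at crop (345,335); the left blade is clearly thinner, with its tip at (230,405). The guide's mouth faces image left, the fence is on the upper side, and the jaw with its tab at (720,260) is below.

```bash
python3 - <<'E'
from h import *
L=lambda u,v,z:px('top1',205+u/4-.4,135+v/4-.4,z)
G=lambda u,v,z:px('top1',338+(u-400)/4-.4,185+v/4-.4,z)
def rigid(A,B):
    A=np.array(A)[:,:2];B=np.array(B)[:,:2];a=A.mean(0);b=B.mean(0)
    H=(A-a).T@(B-b); th=np.arctan2(H[0,1]-H[1,0],H[0,0]+H[1,1]); r=np.array([[np.cos(th),-np.sin(th)],[np.sin(th),np.cos(th)]])
    t=b-r@a; print('th',np.degrees(th),'t',t,'res',((A@r.T+t-B)*1e3).round(1).tolist()); return th,t
c=[L(25,155,.045),L(215,37,.045),L(310,180,.045),L(118,300,.045)]
ths,ts=rigid([[.05,.064],[.05,-.064],[-.05,-.064],[-.05,.064]],c)
c=[G(465,38,.01),G(413,330,.01),G(768,398,.01)]
thg,tg=rigid([[.05,.145],[-.12,.145],[-.12,-.055]],c)
for n,p in dict(tip=L(345,335,.026),root=L(270,205,.026),thintip=L(230,405,.026),thinroot=L(155,280,.026),tabtop=G(715,245,.088)).items(): print(n,p.round(4))
rs=R.from_euler('z',ths).as_matrix()[:2,:2]; rg=R.from_euler('z',thg).as_matrix()[:2,:2]
for y in(.038,-.038): print('pred tip',ts+rs@[-.13,y])
G2=lambda x,y:(tg+rg@[x,y]).round(4)
print('gap mouth',G2(0,.035),'handle when in',G2(-.005,.1))
for u,v in((658,250),(758,260),(690,250),(650,285),(745,290)): print('tab?',(u,v), rg.T@(G(u,v,.088)[:2]-tg))
print('jaw strip lower edge', [rg.T@(G(u,v,.04)[:2]-tg) for u,v in((648,182),(775,200),(640,200),(655,140),(785,158))])
q=lambda n,u,v,z:print(n,px('top1',u*.7,v*.7,z).round(3))
q('b',286,303,0);q('c',410,218,0);q('a',572,263,0);q('gift',263,427,.032);q('small sheath',355,418,.04)
E
```

```text
th 32.733864290905906 t [0.66827788 0.25636633] res [[-0.1, 1.8], [1.5, -1.1], [0.6, -1.9], [-2.0, 1.2]]
th -11.284304357165011 t [ 0.55924714 -0.11547466] res [[1.8, 0.5], [-0.8, 0.7], [-1.0, -1.2]]
tip [0.5771 0.1587 0.026 ]
root [0.6511 0.2003 0.026 ]
thintip [0.5385 0.2218 0.026 ]
thinroot [0.6086 0.264  0.026 ]
tabtop [ 0.5068 -0.0995  0.088 ]
pred tip [0.53837498 0.21803571]
pred tip [0.57947103 0.15410517]
gap mouth [ 0.5661 -0.0812] handle when in [ 0.5739 -0.0164]
tab? (658, 250) [-0.06260842  0.03406235]
tab? (758, 260) [-0.05800639 -0.01762897]
tab? (690, 250) [-0.05950161  0.01779783]
tab? (650, 285) [-0.08117292  0.03537662]
tab? (745, 290) [-0.07454975 -0.01321368]
jaw strip lower edge [array([-0.01924143,  0.0355276 ]), array([-0.01589295, -0.03419882]), array([-0.02980173,  0.03832075]), array([0.0043453 , 0.03522747]), array([ 0.00804428, -0.03643293])]
b [0.597 0.365 0.   ]
c [0.737 0.167 0.   ]
a [ 0.66  -0.093  0.   ]
gift [0.401 0.388 0.032]
small sheath [0.415 0.249 0.04 ]
```

Request:
send_rows(rows=[0, 0, 0, 0, 0, -0.106, -0.3, 0, 0, 0, 0, 0, -0.106, -0.3, 0, 0, 0, 0, 0, -0.107, -0.3, 0.0378, -0.015, 0, 0, 0, 0, -0.3, 0.0378, -0.015, 0, 0, 0, 0, -0.3, 0.0378, -0.015, 0, 0, 0, 0, -0.3, 0.0378, -0.015, 0, 0, 0, 0, -0.3, 0.0378, -0.015, 0, 0, 0, 0, -0.3, 0.0378, -0.015, 0, 0, 0, 0, -0.3, 0.0378, -0.015, 0, 0, 0, 0, -0.3, 0.0378, -0.015, 0, 0, 0, 0, -0.3, 0.0378, -0.015, 0, 0, 0, 0, -0.3])

```text
time: 1.15
position: [0.3327, -0.1951, 0.2216]
orientation: [0.964, 0.267, 0.0, 0.0]
wrist_force: [1.1, -0.0, -0.9]
grip_width: 0.651
```

```bash
cat >> h.py <<'E'
def to(x,y,z,yaw):
    s=state(); r=R.from_quat(s['orientation']); T=R.from_euler('z',yaw,degrees=True)*R.from_euler('x',np.pi)
    d=np.array([x,y,z])-s['position']
    print('t',round(s['time'],2),'pos',s['position'].round(4),'F',s['wrist_force'].round(1),'gw',round(s['grip_width'],3))
    print(' shift tool',r.inv().apply(d).round(4),'(after turn)',T.inv().apply(d).round(4),'turn',(r.inv()*T).as_rotvec().round(4))
E
python3 -c "
from h import *
to(.6156,.1797,.15,31)"
```

```text
t 1.15 pos [ 0.3327 -0.1951  0.2216] F [ 1.1 -0.  -0.9] gw 0.651
 shift tool [ 0.4354 -0.1758  0.0716] (after turn) [ 0.4355 -0.1755  0.0716] turn [ 0.0003 -0.0001 -0.0006]
```

Request:
send_rows(rows=[0.038, -0.0152, 0, 0, 0, 0, -0.3, 0.038, -0.0152, 0, 0, 0, 0, -0.3, 0.038, -0.0152, 0, 0, 0, 0, -0.3, 0.038, -0.0152, 0, 0, 0, 0, -0.3, 0.038, -0.0152, 0, 0, 0, 0, -0.3, 0.038, -0.0152, 0, 0, 0, 0, -0.3, 0.038, -0.0152, 0.01, 0, 0, 0, -0.3, 0.038, -0.0152, 0.01, 0, 0, 0, -0.3, 0.038, -0.0152, 0.01, 0, 0, 0, -0.3, 0.038, -0.0152, 0.01, 0, 0, 0, -0.3, 0.037, -0.015, 0.015, 0, 0, 0, -0.3, 0, 0, 0.015, 0, 0, 0, -0.3])

```text
time: 2.15
position: [0.6055, 0.165, 0.1497]
orientation: [0.963, 0.27, 0.001, -0.001]
wrist_force: [0.5, -1.0, -0.3]
grip_width: 0.649
```

```bash
python3 -c "
from h import *
to(.6156,.1797,.15,31)
im=snap('wrist','w1'); cv2.imwrite('pics/w1b.png',cv2.resize(im['pixels'],(800,600),interpolation=cv2.INTER_CUBIC)); print(im['eye'])"
```

```text
t 2.15 pos [0.6055 0.165  0.1497] F [ 0.5 -1.  -0.3] gw 0.649
 shift tool [ 0.0163 -0.0073 -0.0002] (after turn) [ 0.0163 -0.0074 -0.0003] turn [-0.0013 -0.0028  0.0055]
[0.66216064 0.20000132 0.3021107 ]
```

View pics/w1b.png

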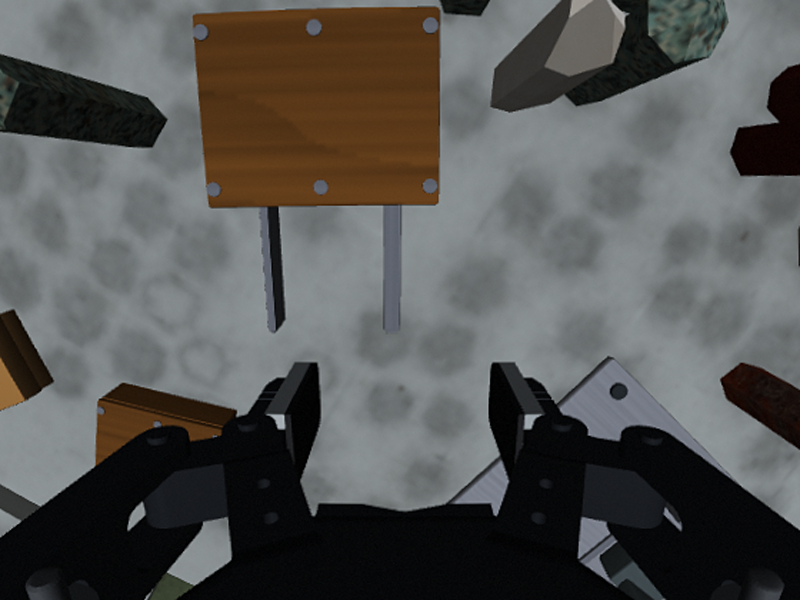

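The wrist view shows the thick blade from (393,207) down to its tip at (392,331), lined up with the tool. The thin blade is at (272,270).

```bash
python3 -c "
from h import *
for u,v in((385,210),(401,210),(384,328),(400,328)): print(px('w1',u*.7-.15,v*.7-.15,.026).round(4))
a=px('w1',393*.7-.15,210*.7,.026);b=px('w1',392*.7-.15,329*.7,.026)
d=a-b; yaw=np.degrees(np.arctan2(d[1],d[0])); g=b+d/np.linalg.norm(d)*.042; print(b,yaw,g,np.linalg.norm(d))
print(px('w1',200*.7,10*.7,.045),px('w1',440*.7,8*.7,.045),px('w1',438*.7,205*.7,.045),px('w1',210*.7,206*.7,.045))
to(g[0],g[1],.029,yaw)"
```

```text
[0.6425 0.2017 0.026 ]
[0.6473 0.1937 0.026 ]
[0.5798 0.1651 0.026 ]
[0.585  0.1566 0.026 ]
[0.58176082 0.16045531 0.026     ] 30.539822120368854 [0.61793442 0.18179707 0.026     ] 0.07319293935268037
[0.68257074 0.33553397 0.045     ] [0.74530553 0.2299011  0.045     ] [0.66114054 0.17817683 0.045     ] [0.59584123 0.28559571 0.045     ]
t 2.2 pos [0.6013 0.1617 0.146 ] F [-2.  -0.5 -2.3] gw 0.651
 shift tool [ 0.0254 -0.0084  0.1168] (after turn) [ 0.0245 -0.0089  0.117 ] turn [-0.0022  0.0065  0.0121]
```

Request:
send_rows(rows=[0, 0, 0, 0, 0, 0, -0.3, 0, 0, 0, 0, 0, 0, -0.3, 0, 0, 0, 0, 0, 0, -0.3])

```text
time: 2.45
position: [0.6021, 0.1579, 0.1539]
orientation: [0.964, 0.266, 0.001, 0.0]
wrist_force: [0.6, 0.2, -0.0]
grip_width: 0.646
```

```bash
python3 -c "
from h import *
im=snap('wrist','w2')
s=state();to(.617,.1805,.029,31)
g=cv2.cvtColor(im['pixels'],cv2.COLOR_BGR2GRAY)
for v in(160,190,220): print(v,g[v,250:300].tolist())"
```

```text
t 2.5 pos [0.6024 0.1578 0.1543] F [-0.  -1.2  0.5] gw 0.647
 shift tool [ 0.0239 -0.0121  0.1254] (after turn) [ 0.0242 -0.0119  0.1253] turn [ 0.0008 -0.0024 -0.0018]
160 [133, 135, 135, 136, 136, 138, 139, 139, 140, 140, 141, 143, 116, 107, 103, 97, 98, 99, 100, 98, 98, 97, 97, 101, 47, 87, 134, 142, 139, 141, 141, 141, 143, 142, 140, 141, 141, 141, 139, 140, 140, 140, 141, 141, 141, 142, 142, 140, 141, 140]
190 [135, 132, 133, 133, 133, 135, 134, 135, 133, 133, 135, 134, 138, 104, 94, 99, 99, 99, 100, 99, 96, 96, 98, 101, 65, 90, 132, 139, 139, 138, 138, 136, 136, 136, 136, 135, 137, 135, 136, 136, 136, 135, 135, 135, 135, 135, 135, 134, 132, 132]
220 [108, 103, 102, 104, 104, 104, 105, 105, 106, 108, 108, 107, 110, 82, 106, 107, 99, 100, 99, 97, 96, 95, 97, 100, 78, 100, 110, 110, 110, 110, 113, 113, 115, 117, 118, 118, 116, 119, 119, 122, 122, 121, 122, 122, 122, 123, 123, 122, 121, 121]
```

```bash
python3 -c "
from h import *
g=cv2.cvtColor(cv2.imread('pics/w2.png'),cv2.COLOR_BGR2GRAY); print(g[215:245,268].tolist(), g[130:160,268].tolist())
a=px('w2',267.8,160,.026);b=px('w2',268.3,220,.026);d=a-b; print(a,b,np.degrees(np.arctan2(d[1],d[0])))
s=state();r=R.from_quat(s['orientation'])
for p in(a,b): print(r.inv().apply(p-s['position']))"
```

```text
[99, 100, 99, 99, 99, 99, 99, 99, 97, 102, 109, 108, 109, 111, 112, 114, 114, 114, 114, 114, 112, 111, 109, 109, 106, 106, 107, 106, 108, 110] [70, 71, 67, 58, 42, 107, 101, 100, 102, 102, 101, 101, 101, 99, 100, 101, 99, 101, 100, 100, 101, 101, 101, 99, 101, 99, 100, 100, 100, 100]
[0.62875396 0.18958847 0.026     ] [0.58272842 0.16216225 0.026     ] 30.790342980521775
[ 0.03865268 -0.01383907  0.12840093]
[-0.01492457 -0.01393655  0.12827471]
```

Request:
send_rows(rows=[0.012, -0.007, 0.02, 0, 0, 0, -0.3, 0.0115, -0.0065, 0.025, 0, 0, 0, -0.3, 0, 0, 0.03, 0, 0, 0, -0.3, 0, 0, 0.025, 0, 0, 0, -0.3, 0, 0, 0.015, 0, 0, 0, -0.3, 0, 0, 0.009, 0, 0, 0, -0.3, 0, 0, 0, 0, 0, 0, 0, 0, 0, 0, 0, 0, 0, 0.6, 0, 0, 0, 0, 0, 0, 1, 0, 0, 0, 0, 0, 0, 1, 0, 0, 0, 0, 0, 0, 1], grip_force=30)

```text
time: 3.42
position: [0.6163, 0.1827, 0.0301]
orientation: [0.964, 0.267, 0.001, -0.0]
wrist_force: [0.2, -0.4, -0.0]
grip_width: 0.004
```

```bash
python3 -c "
from h import *
to(.617,.1805,.029,31)"
```

```text
t 3.42 pos [0.6163 0.1827 0.0301] F [ 0.2 -0.4 -0. ] gw 0.004
 shift tool [-0.0006  0.0022  0.0011] (after turn) [-0.0006  0.0022  0.0011] turn [ 0.0008 -0.0029 -0.0004]
```

Grip width 0.004 means the fingers shut on nothing, so I'll look.

```bash
python3 -c "
from h import *
w=snap('wrist','w3')['pixels']; s=snap('scene','s3')['pixels']
cv2.imwrite('pics/c3.png',np.hstack([cv2.resize(w,(400,300)),cv2.resize(s[170:320,140:340],(400,300),interpolation=cv2.INTER_CUBIC)]))"
```

```text
(no output)
```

View pics/c3.png

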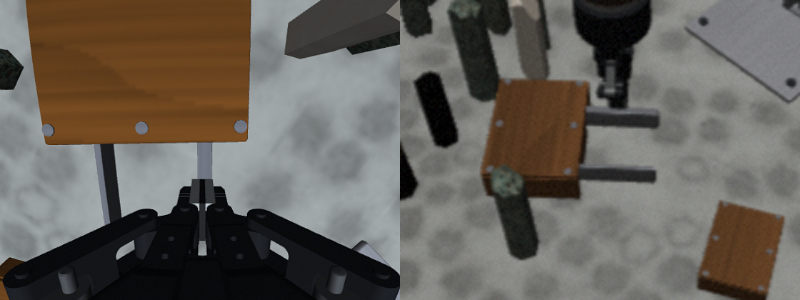

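```bash
python3 -c "
from h import *
w=cv2.imread('pics/w3.png');s=cv2.imread('pics/s3.png')
a=cv2.resize(w[190:360,230:344],(400,596),interpolation=cv2.INTER_CUBIC);b=cv2.resize(s[180:300,210:290],(400,596),interpolation=cv2.INTER_CUBIC)
cv2.imwrite('pics/c3b.png',np.hstack([a,b]))
print(proj('s3',state()['position']),state()['grip_width'])"
```

```text
[248.90771521 224.8615331 ] 0.0017109431099209015
```

View pics/c3b.png

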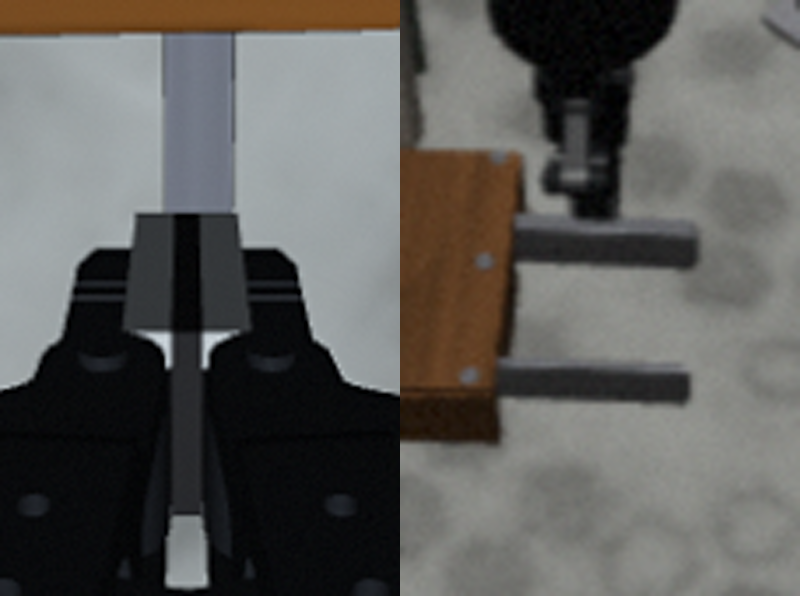

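The fingers look shut with no blade between them: in the scene view no finger stands in front of the blade. I'll triangulate the fingertip height.

```bash
python3 -c "
from h import *
s=state(); r=R.from_quat(s['orientation']); c=cal('w3'); print('eye in tool',r.inv().apply(c['eye']-s['position']))
d=r.inv().apply(ray(c,282.8,250.5)); e=r.inv().apply(c['eye']-s['position'])
for x in(.0,.011,.02): t=(x-e[0])/d[0]; print(x,(e+t*d).round(4))
for tz in(-.02,0,.006,.025): print(tz,[ (proj('s3',s['position']+r.apply([0,y,tz]))-[210,180])*[5,4.97]+[400,0] for y in(-.007,.007)], (proj('w3',s['position']+r.apply([.011,0,tz]))-[230,190])*3.506)
b=[px('s3',210+(u-400)/5,180+v/4.97,.026).round(4) for u,v in((697,222),(520,212))]; print(b)
im=cv2.imread('pics/w3.png'); a0=px('w3',230+198/3.5,190+100/3.5,.026); print(a0, r.inv().apply(a0-s['position']))
print(s['joint_pos'],s['wrist_force'],s['joint_efforts'])
"
```

```text
eye in tool [ 0.06735349 -0.00048712 -0.15299366]
0.0 [ 0.     -0.0004  0.0176]
0.011 [ 0.011  -0.0004 -0.0103]
0.02 [ 0.02   -0.0005 -0.0331]
-0.02 [array([591.39025808, 207.34231598]), array([594.15422849, 182.54574452])] [188.64157953 240.55443055]
0 [array([593.18107221, 235.35345841]), array([595.88287835, 210.69018147])] [188.22876051 185.50618253]
0.006 [array([593.7068083 , 243.57776192]), array([596.39046836, 218.95532023])] [188.12313039 171.43829892]
0.025 [array([595.33788283, 269.09611635]), array([597.96554515, 244.60528934])] [187.83145001 132.6290221 ]
[array([0.5799, 0.1546, 0.026 ]), array([0.6489, 0.1941, 0.026 ])]
[0.6360428  0.19308358 0.026     ] [0.02267702 0.00143676 0.00348755]
[ 2.88301019e-01  6.50803077e-01  1.26184630e-01  1.04438418e+00
 -2.71702330e-06  2.88912113e+00] [-0.05752579  0.46956572  0.24196553] [-3.95648251e-02 -5.31496882e+01  2.27319807e+01 -1.48130651e-02
 -1.52515517e-03 -6.42485958e-07]
```

Both views put the shut fingertips about 10 mm behind the TCP, not 25 mm ahead, so they closed above the blade. I'll reopen and go down in small steps, watching the force.

Request:
send_rows(rows=[0, 0, 0, 0, 0, 0, -0.4, 0, 0, 0, 0, 0, 0, -0.4, 0, 0, 0, 0, 0, 0, -0.4, 0, 0, 0.004, 0, 0, 0, -0.4, 0, 0, 0.004, 0, 0, 0, -0.4, 0, 0, 0.004, 0, 0, 0, -0.4, 0, 0, 0, 0, 0, 0, -0.4])

```text
time: 4.1
position: [0.6142, 0.1822, 0.0148]
orientation: [0.964, 0.267, -0.001, 0.0]
wrist_force: [-0.6, 0.4, 0.4]
grip_width: 0.701
```

```bash
python3 -c "
from h import *
to(.617,.1805,.01,31)
w=snap('wrist','w4')['pixels']; s=snap('scene','s4')['pixels']
cv2.imwrite('pics/c4.png',np.hstack([cv2.resize(w[150:350,180:380],(400,400),interpolation=cv2.INTER_CUBIC),cv2.resize(s[180:260,210:290],(400,400),interpolation=cv2.INTER_CUBIC)]))"
```

```text
t 4.1 pos [0.6142 0.1822 0.0148] F [-0.6  0.4  0.4] gw 0.701
 shift tool [0.0016 0.0029 0.0048] (after turn) [0.0016 0.0029 0.0048] turn [-0.0006  0.0025 -0.0003]
```

View pics/c4.png

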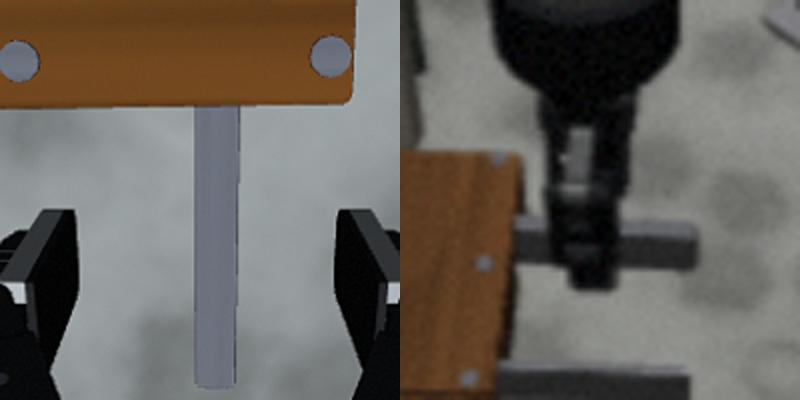

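```bash
python3 -c "
from h import *
s=state(); r=R.from_quat(s['orientation'])
print(s['position'],s['wrist_force'])
for tz in(-.02,-.01,0,.01): print(tz,[((proj('s4',s['position']+r.apply([0,y,tz]))-[210,180])*5+[400,0]).round(0) for y in(-.03,-.036)],((proj('w4',s['position']+r.apply([.011,-.03,tz]))-[180,150])*2).round(0))
to(.6142,.1822,-.006,31)"
```

```text
[0.61471562 0.18234717 0.01569237] [ 0.99007421 -0.45877273  0.10971226]
-0.02 [array([590., 271.]), array([589., 282.])] [ 72. 216.]
-0.01 [array([591., 284.]), array([590., 296.])] [ 80. 199.]
0 [array([592., 298.]), array([591., 309.])] [ 88. 184.]
0.01 [array([593., 311.]), array([592., 322.])] [ 94. 171.]
t 4.2 pos [0.6147 0.1823 0.0157] F [ 1.  -0.5  0.1] gw 0.702
 shift tool [-0.0005 -0.0001  0.0217] (after turn) [-0.0005 -0.0001  0.0217] turn [-0.0004  0.0013 -0.0002]
```

Request:
send_rows(rows=[0, 0.0015, 0.005, 0, 0, 0, -0.4, 0, 0, 0.005, 0, 0, 0, -0.4, 0, 0, 0.005, 0, 0, 0, -0.4, 0, 0, 0.004, 0, 0, 0, -0.2, 0, 0, 0, 0, 0, 0, 0.3, 0, 0, 0, 0, 0, 0, 0.8, 0, 0, 0, 0, 0, 0, 1, 0, 0, 0, 0, 0, 0, 1], grip_force=35)

```text
time: 4.87
position: [0.6163, 0.1812, -0.0023]
orientation: [0.964, 0.267, 0.0, 0.0]
wrist_force: [0.1, 0.3, -1.1]
grip_width: 0.109
```

```bash
python3 -c "
from h import *
to(.6142,.1822,-.004,31)"
```

```text
t 4.87 pos [ 0.6163  0.1812 -0.0023] F [ 0.1  0.3 -1.1] gw 0.109
 shift tool [-0.0013 -0.0019  0.0017] (after turn) [-0.0013 -0.0019  0.0017] turn [ 0.0002 -0.0006 -0.0003]
```

The blade is gripped: opening 0.109 is about 9.3 mm. Now I'll draw it out.

Request:
send_rows(rows=[-0.005, 0, 0, 0, 0, 0, 1, -0.01, 0, 0, 0, 0, 0, 1, -0.012, 0, 0, 0, 0, 0, 1, -0.012, 0, 0, 0, 0, 0, 1, -0.012, 0, 0, 0, 0, 0, 1, -0.012, 0, 0, 0, 0, 0, 1, -0.012, 0, 0, 0, 0, 0, 1, -0.012, 0, 0, 0, 0, 0, 1, -0.012, 0, 0, 0, 0, 0, 1, -0.012, 0, 0, 0, 0, 0, 1, -0.012, 0, 0, 0, 0, 0, 1, -0.012, 0, 0, 0, 0, 0, 1])

```text
time: 5.87
position: [0.4996, 0.1113, -0.0023]
orientation: [0.964, 0.267, 0.0, 0.0]
wrist_force: [0.5, 0.4, -1.1]
grip_width: 0.107
```

Request:
send_rows(rows=[-0.005, 0, 0, 0, 0, 0, 1, 0, 0, 0, 0, 0, 0, 1, 0, 0, 0, 0, 0, 0, 1])

```text
time: 6.12
position: [0.4961, 0.1091, -0.0023]
orientation: [0.964, 0.267, 0.0, 0.0]
wrist_force: [0.5, -0.4, -1.4]
grip_width: 0.108
```

```bash
python3 -c "
from h import *
to(.6142-.107,.1822-.0644,-.004,31)
snap('top','top2')
im=cv2.imread('pics/top2.png'); cv2.imwrite('pics/c5.png',cv2.resize(im[130:250,200:340],(700,600),interpolation=cv2.INTER_CUBIC))"
```

```text
t 6.12 pos [ 0.4961  0.1091 -0.0023] F [ 0.5 -0.4 -1.4] gw 0.108
 shift tool [ 0.014  -0.0017  0.0017] (after turn) [ 0.014  -0.0017  0.0017] turn [ 0.0001 -0.0004 -0.0004]
```

View pics/c5.png

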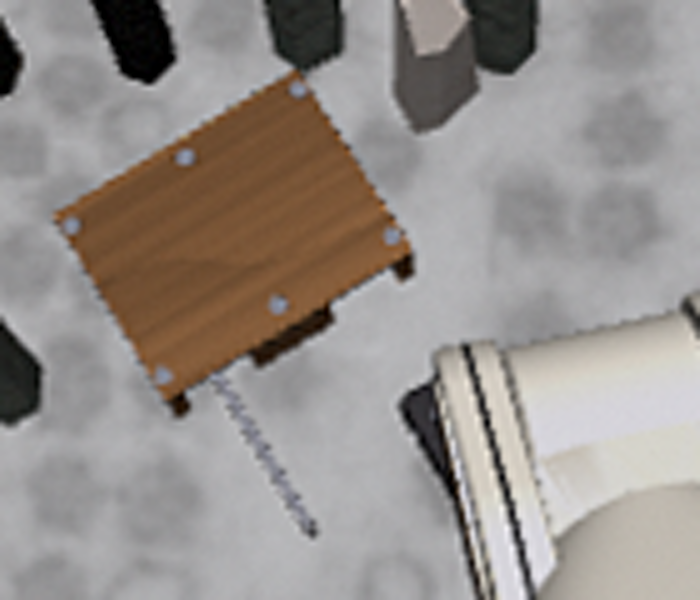

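The handle is visible and clear of the sheath at crop (425,430), and the thin gauge hasn't moved. Next I release, rise, and move over the handle.

Request:
send_rows(rows=[0, 0, 0, 0, 0, 0, 0.5, 0, 0, 0, 0, 0, 0, -0.3, 0, 0, 0, 0, 0, 0, -0.3, 0, 0, 0, 0, 0, 0, -0.3, 0, 0, -0.01, 0, 0, 0, -0.3, 0, 0, -0.02, 0, 0, 0, -0.3, 0, 0, -0.03, 0, 0, 0, -0.3, 0, 0, -0.03, 0, 0, 0, -0.3, 0.02, 0, -0.02, 0, 0, 0, -0.3, 0.02, 0, 0, 0, 0, 0, -0.3, 0, 0, 0, 0, 0, 0, -0.3, 0, 0, 0, 0, 0, 0, -0.3])

```text
time: 7.17
position: [0.531, 0.1301, 0.1083]
orientation: [0.964, 0.267, 0.001, 0.0]
wrist_force: [0.3, 0.1, -0.4]
grip_width: 0.649
```

```bash
python3 -c "
from h import *
to(.4961,.1091,-.0023,31)
im=snap('wrist','w5'); cv2.imwrite('pics/w5b.png',cv2.resize(im['pixels'],(800,600),interpolation=cv2.INTER_CUBIC))"
```

```text
t 7.17 pos [0.531  0.1301 0.1083] F [ 0.3  0.1 -0.4] gw 0.649
 shift tool [-0.0409  0.      0.1105] (after turn) [-4.080e-02  1.000e-04  1.106e-01] turn [ 0.0005 -0.0013  0.0003]
```

View pics/w5b.png

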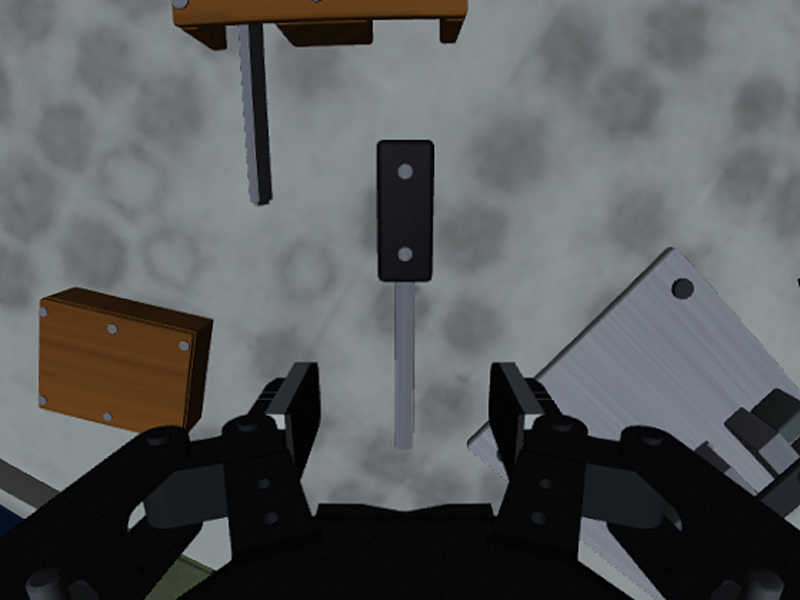

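The thick gauge lies free on the table, with its handle centred at (405,211) and its tip at (404,448).

```bash
python3 -c "
from h import *
s=state();r=R.from_quat(s['orientation'])
for u,v,z in((405,141,.03),(405,281,.03),(405,211,.03),(404,448,.026)):
  p=px('w5',u*.7-.15,v*.7-.15,z); print(p.round(4),r.inv().apply(p-s['position']).round(4))
# guide corner seen
for u,v in((672,248),(468,440),(683,289)): print(px('w5',u*.7,v*.7,.01).round(4))
"
```

```text
[0.6042 0.1746 0.03  ] [ 0.0871 -0.0002  0.0773]
[0.546  0.1395 0.03  ] [ 0.0191 -0.      0.0774]
[0.576  0.1576 0.03  ] [ 0.0542 -0.0001  0.0774]
[0.4611 0.0889 0.026 ] [-0.0798 -0.0004  0.0815]
[0.6355 0.0196 0.01  ]
[0.4772 0.0527 0.01  ]
[ 0.6206 -0.0011  0.01  ]
```

Request:
send_rows(rows=[0.018, 0, 0.01, 0, 0, 0, -0.3, 0.018, 0, 0.015, 0, 0, 0, -0.3, 0.018, 0, 0.02, 0, 0, 0, -0.3, 0, 0, 0.025, 0, 0, 0, -0.3, 0, 0, 0.02, 0, 0, 0, -0.3, 0, 0, 0.012, 0, 0, 0, -0.3, 0, 0, 0.007, 0, 0, 0, -0.3, 0, 0, 0, 0, 0, 0, 0, 0, 0, 0, 0, 0, 0, 0.5, 0, 0, 0, 0, 0, 0, 1, 0, 0, 0, 0, 0, 0, 1, 0, 0, 0, 0, 0, 0, 1], grip_force=60)

```text
time: 8.22
position: [0.5772, 0.1576, -0.0006]
orientation: [0.964, 0.267, 0.001, -0.0]
wrist_force: [-0.3, -0.5, -0.8]
grip_width: 0.316
```

```bash
python3 -c "
from h import *
to(.592,.09,.05,78.7)"
```

```text
t 8.22 pos [ 0.5772  0.1576 -0.0006] F [-0.3 -0.5 -0.8] gw 0.316
 shift tool [-0.022   0.0656 -0.0506] (after turn) [-0.0634  0.0278 -0.0506] turn [ 0.0011 -0.0014 -0.8329]
```

Request:
send_rows(rows=[0, 0, -0.015, 0, 0, 0, 1, 0, 0, -0.02, 0, 0, 0, 1, 0, 0, -0.015, 0, 0, -0.119, 1, 0, 0, 0, 0, 0, -0.119, 1, 0, 0, 0, 0, 0, -0.119, 1, 0, 0, 0, 0, 0, -0.119, 1, 0, 0, 0, 0, 0, -0.119, 1, 0, 0, 0, 0, 0, -0.119, 1, 0, 0, 0, 0, 0, -0.119, 1, -0.03, 0.013, 0, 0, 0, 0, 1, -0.033, 0.015, 0, 0, 0, 0, 1, 0, 0, 0, 0, 0, 0, 1])

```text
time: 9.22
position: [0.5931, 0.0849, 0.049]
orientation: [0.775, 0.632, -0.0, 0.002]
wrist_force: [-0.3, -0.3, -1.3]
grip_width: 0.315
```

Request:
send_rows(rows=[0, 0, 0, 0, 0, 0, 1, 0, 0, 0, 0, 0, 0, 1, 0, 0, 0, 0, 0, 0, 1])

```text
time: 9.47
position: [0.5915, 0.091, 0.0486]
orientation: [0.773, 0.634, 0.0, -0.0]
wrist_force: [0.2, 0.2, -1.5]
grip_width: 0.315
```

```bash
python3 -c "
from h import *
to(.5925,.087,.05,78.7)
w=snap('wrist','w6')['pixels'];t=snap('top','top3')['pixels'];s=snap('scene','s6')['pixels']
cv2.imwrite('pics/c6.png',np.vstack([np.hstack([cv2.resize(w,(400,300)),cv2.resize(s[130:250,270:430],(400,300),interpolation=cv2.INTER_CUBIC)]),np.hstack([cv2.resize(t[180:300,320:480],(400,300),interpolation=cv2.INTER_CUBIC)]*2)]))"
```

```text
t 9.47 pos [0.5915 0.091  0.0486] F [ 0.2  0.2 -1.5] gw 0.315
 shift tool [-0.0037  0.0017 -0.0014] (after turn) [-0.0037  0.0017 -0.0014] turn [ 0.     -0.0004  0.001 ]
```

View pics/c6.png

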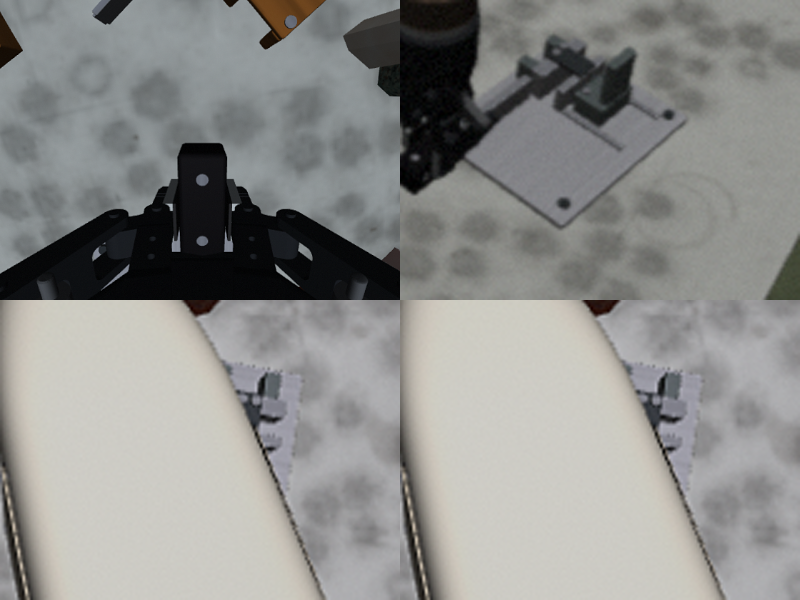

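The gauge is held squarely. The scene view shows the blade at about (500,85), heading for the mouth. I'll check the guide pose with model lines drawn over both views.

```bash
cat > ov.py <<'E'
from h import *
TG=np.array([.55925,-.11547]);TH=-11.28
def gw(x,y,z): return np.r_[TG+R.from_euler('z',TH,degrees=True).as_matrix()[:2,:2]@[x,y],z]
def gi(p): return R.from_euler('z',-TH,degrees=True).as_matrix()[:2,:2]@(np.array(p)[:2]-TG)
def panel(f,u0,v0,w,h,k):
    im=cv2.resize(cv2.imread(f'pics/{f}.png')[v0:v0+h,u0:u0+w],(w*k,h*k),interpolation=cv2.INTER_CUBIC)
    P=lambda p:tuple(((proj(f,p)-[u0,v0]+.5)*k*8).round().astype(int).tolist())
    def L(a,b,c): cv2.line(im,P(a),P(b),c,1,cv2.LINE_AA,3)
    return im,L
E
python3 - <<'E'
from ov import *
ims=[]
s=state();r=R.from_quat(s['orientation']);gp=lambda x,y,z:s['position']+r.apply([-(x+.05),y,0])+[0,0,z]
for f,a in(('top1',(388,200,60,90,6)),('s6',(285,135,80,108,5))):
    im,L=panel(f,*a)
    L(gw(0,.035,.04),gw(0,-.035,.04),(0,0,255)); L(gw(-.017,.035,.04),gw(-.017,-.035,.04),(0,255,0))
    L(gw(0,.035,.01),gw(0,.035,.04),(0,0,255))
    for a,b in(((.05,.145),(-.12,.145)),((-.12,.145),(-.12,-.055)),((-.12,-.055),(.05,-.055)),((.05,-.055),(.05,.145))): L(gw(*a,.01),gw(*b,.01),(255,0,0))
    for y in(.012,-.012): L(gw(0,y,.05),gw(-.02,y,.05),(0,255,255))
    if f=='s6':
        for y in(.005,-.005): L(gp(-.015,y,.027),gp(.085,y,.027),(255,0,255))
    ims.append(im)
cv2.imwrite('pics/ov.png',np.hstack(ims)) ; print(ims[0].shape,ims[1].shape)
print('tip guide',gi(gp(.085,0,0)),'h',gi(s['position']))
E
```

```text
(540, 360, 3) (540, 400, 3)
tip guide [-0.0086619   0.07404347] h [-0.0088525   0.20904333]
```

View pics/ov.png

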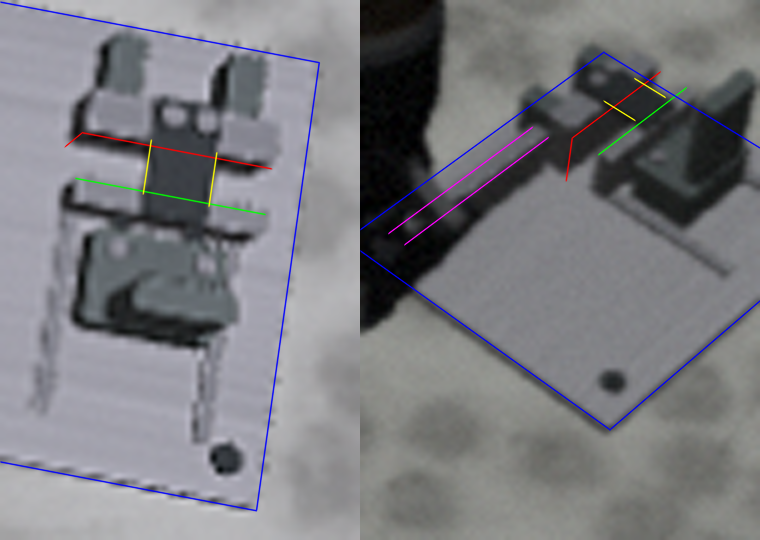

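The overlay agrees with both pictures to about 2 mm: fence edge at (82,132)–(270,168), jaw face near gap 17 mm, and blade prediction on the blade. The blade's guide x is −8.7 mm, mid-gap, so I'll lower it.

Request:
send_rows(rows=[0, 0, 0.012, 0, 0, 0, 1, 0, 0, 0.012, 0, 0, 0, 1, 0, 0, 0.008, 0, 0, 0, 1, 0, 0, 0.003, 0, 0, 0, 1, 0, 0, 0, 0, 0, 0, 1, 0, 0, 0, 0, 0, 0, 1, 0, 0, 0, 0, 0, 0, 1])

```text
time: 10.2
position: [0.5922, 0.0905, 0.014]
orientation: [0.773, 0.634, 0.001, 0.0]
wrist_force: [0.4, 0.5, -0.3]
grip_width: 0.311
```

```bash
python3 -c "
from ov import *
to(*gw(-.0083,.103,.012),78.72); print(gi(state()['position']))"
```

```text
t 10.2 pos [0.5922 0.0905 0.014 ] F [ 0.4  0.5 -0.3] gw 0.311
 shift tool [-0.1054 -0.0004  0.002 ] (after turn) [-0.1054 -0.0004  0.002 ] turn [ 0.0011 -0.0004  0.0001]
[-0.00792596  0.20841723]
```

Request:
send_rows(rows=[-0.008, 0, 0, 0, 0, 0, 1, -0.01, 0, 0, 0, 0, 0, 1, -0.01, 0, 0, 0, 0, 0, 1, -0.008, 0, 0, 0, 0, 0, 1, -0.006, 0, 0, 0, 0, 0, 1, -0.006, 0, 0, 0, 0, 0, 1, -0.006, 0, 0, 0, 0, 0, 1])

```text
time: 10.78
position: [0.581, 0.0364, 0.0135]
orientation: [0.773, 0.634, 0.0, -0.0]
wrist_force: [0.1, 0.1, -1.4]
grip_width: 0.313
```

```bash
python3 -c "
from ov import *
to(*gw(-.0083,.103,.012),78.72); print(gi(state()['position']))"
```

```text
t 10.78 pos [0.581  0.0364 0.0135] F [ 0.1  0.1 -1.4] gw 0.313
 shift tool [-0.0502  0.0001  0.0015] (after turn) [-0.0502  0.0001  0.0015] turn [ 0.0001 -0.0001 -0.0007]
[-0.00839733  0.15316428]
```

No contact, with the tip at guide y ≈ +18 mm. I'll continue to about y = −33 mm and then set it down.

Request:
send_rows(rows=[-0.007, 0, 0, 0, 0, 0, 1, -0.007, 0, 0, 0, 0, 0, 1, -0.007, 0, 0, 0, 0, 0, 1, -0.007, 0, 0, 0, 0, 0, 1, -0.007, 0, 0, 0, 0, 0, 1, -0.007, 0, 0, 0, 0, 0, 1, -0.007, 0, 0, 0, 0, 0, 1, -0.002, 0, 0.001, 0, 0, 0, 1, 0, 0, 0.001, 0, 0, 0, 1, 0, 0, 0, 0, 0, 0, 1])

```text
time: 11.62
position: [0.571, -0.0127, 0.0111]
orientation: [0.773, 0.634, -0.0, -0.0]
wrist_force: [1.1, 0.6, -0.7]
grip_width: 0.312
```

```bash
python3 -c "
from ov import *
to(*gw(-.0083,.1015,.012),78.72); print(gi(state()['position']))"
```

```text
t 11.62 pos [ 0.571  -0.0127  0.0111] F [ 1.1  0.6 -0.7] gw 0.312
 shift tool [-0.0015  0.0003 -0.0009] (after turn) [-0.0015  0.0003 -0.0009] turn [-0.0004 -0.0002 -0.0004]
[-0.00861397  0.10303196]
```

Request:
send_rows(rows=[-0.0015, 0, 0.001, 0, 0, 0, 1, 0, 0, 0.0005, 0, 0, 0, 1, 0, 0, 0, 0, 0, 0, 0.3, 0, 0, 0, 0, 0, 0, -0.2, 0, 0, 0, 0, 0, 0, -0.2, 0, 0, -0.01, 0, 0, 0, -0.2, 0, 0, -0.025, 0, 0, 0, -0.2, 0, 0, -0.035, 0, 0, 0, -0.2, 0, 0, -0.035, 0, 0, 0, -0.2, 0, 0, -0.03, 0, 0, 0, 0.2, 0, 0, -0.01, 0, 0, -0.119, 1, 0, 0, 0, 0, 0, -0.119, 1])

```text
time: 12.62
position: [0.5738, -0.0142, 0.1607]
orientation: [0.69, 0.723, 0.003, 0.004]
wrist_force: [0.3, -0.7, -0.2]
grip_width: 0.176
```

Request:
send_rows(rows=[0, 0, 0, 0, 0, -0.121, 1, 0, 0, 0, 0, 0, -0.121, 1, 0, 0, 0, 0, 0, -0.121, 1, 0, 0, 0, 0, 0, -0.121, 1, 0, 0, 0, 0, 0, -0.121, 1, 0, 0, 0, 0, 0, -0.121, 1, 0, 0, 0, 0, 0, -0.121, 1, 0, 0, 0, 0, 0, -0.121, 1, 0, 0, 0, 0, 0, -0.121, 1, 0, 0, 0, 0, 0, -0.121, 1, 0, 0, 0, 0, 0, -0.121, 1, 0, 0, 0, 0, 0, 0, 1])

```text
time: 13.62
position: [0.571, -0.0141, 0.1559]
orientation: [0.098, 0.995, 0.0, 0.001]
wrist_force: [-0.3, -0.6, -0.2]
grip_width: -0.001
```

```bash
python3 -c "
from ov import *
to(*gw(-.13,0,.15),168.72); print(gi(state()['position']))"
```

```text
t 13.62 pos [ 0.571  -0.0141  0.1559] F [-0.3 -0.6 -0.2] gw -0.001
 shift tool [ 0.1217 -0.1017  0.0058] (after turn) [ 0.1217 -0.1017  0.0059] turn [0.0002 0.001  0.    ]
[-0.00832403  0.10166004]
```

Request:
send_rows(rows=[0.024, -0.02, 0, 0, 0, 0, 1, 0.024, -0.02, 0, 0, 0, 0, 1, 0.024, -0.02, 0, 0, 0, 0, 1, 0.024, -0.02, 0, 0, 0, 0, 1, 0.026, -0.021, 0, 0, 0, 0, 1, 0, 0, 0, 0, 0, 0, 1, 0, 0, 0, 0, 0, 0, 1])

```text
time: 14.2
position: [0.4302, -0.0897, 0.1557]
orientation: [0.102, 0.995, 0.0, 0.001]
wrist_force: [0.1, -0.0, 1.2]
grip_width: -0.0
```

```bash
python3 - <<'E'
from ov import *
snap('top','top4');snap('scene','s7')
ims=[]
for f,a in(('top4',(370,190,66,100,6)),('s7',(285,135,80,120,5))):
    im,L=panel(f,*a)
    for x in(-.06,-.07,-.08): L(gw(x,.018,.088),gw(x,-.018,.088),(0,0,255))
    for y in(.035,-.035): L(gw(0,y,.04),gw(-.017,y,.04),(0,255,0))
    ims.append(im)
cv2.imwrite('pics/ov2.png',np.hstack(ims))
to(*gw(-.13,0,.058),168.72); print(gi(state()['position']))
E
```

```text
t 14.3 pos [ 0.4324 -0.0892  0.1558] F [-0.1 -0.2  0.3] gw -0.001
 shift tool [ 0.0007 -0.001   0.0978] (after turn) [ 0.0005 -0.001   0.0978] turn [ 0.0003  0.0025 -0.0037]
[-0.12951649  0.00096606]
```

View pics/ov2.png

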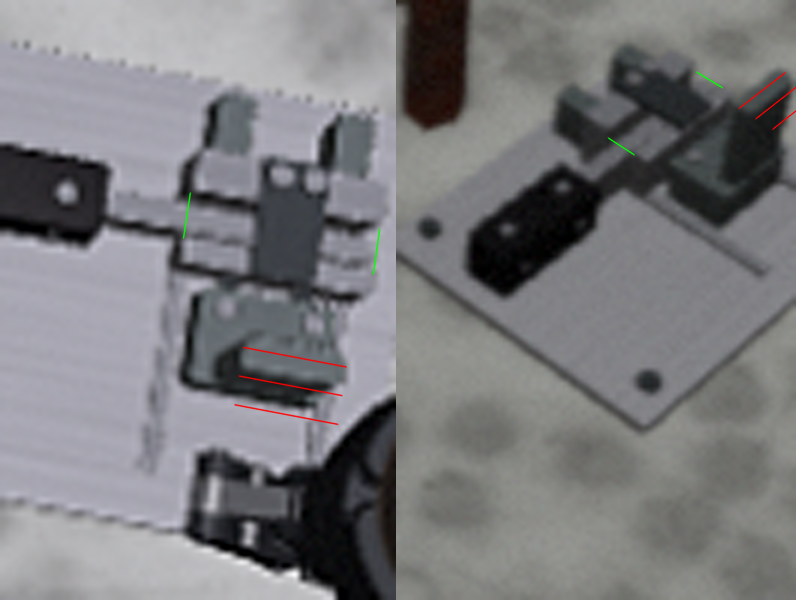

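The gauge lies in the gap under the strap, and its tip reaches the fence's far end at (375,270). The tab's outer top edge is at guide x ≈ −69 mm. Next I'll lower in front of the tab.

Request:
send_rows(rows=[0, 0, 0.02, 0, 0, 0, 1, 0, 0, 0.03, 0, 0, 0, 1, 0, 0, 0.03, 0, 0, 0, 1, 0, 0, 0.018, 0, 0, 0, 1, -0.015, 0, 0, 0, 0, 0, 1, -0.015, 0, 0, 0, 0, 0, 1, -0.01, 0, 0, 0, 0, 0, 1, 0, 0, 0, 0, 0, 0, 1, 0, 0, 0, 0, 0, 0, 1])

```text
time: 15.05
position: [0.4716, -0.0965, 0.0566]
orientation: [0.099, 0.995, 0.0, 0.0]
wrist_force: [-0.1, 0.3, 1.0]
grip_width: -0.0
```

```bash
cat > st.py <<'E'
from ov import *
s=state(); f=R.from_euler('z',-TH,degrees=True).apply(s['wrist_force'])
print(round(s['time'],2),'g',(gi(s['position'])*1e3).round(1),'z',round(s['position'][2]*1e3,1),'Fg',f.round(1),'gw',round(s['grip_width'],3))
E
python3 st.py
```

```text
15.05 g [-89.6   1.4] z 56.6 Fg [-0.1  0.2  1. ] gw -0.0
```

Request:
send_rows(rows=[-0.002, 0, 0, 0, 0, 0, 1, -0.002, 0, 0, 0, 0, 0, 1, -0.002, 0, 0, 0, 0, 0, 1, 0, 0, 0, 0, 0, 0, 1])

```text
time: 15.38
position: [0.4767, -0.0982, 0.0571]
orientation: [0.099, 0.995, -0.0, 0.0]
wrist_force: [-0.2, -0.8, -0.2]
grip_width: -0.001
```

Request:
send_rows(rows=[-0.001, 0, 0, 0, 0, 0, 1, -0.001, 0, 0, 0, 0, 0, 1, 0, 0, 0, 0, 0, 0, 1])

```text
time: 15.63
position: [0.4785, -0.0987, 0.057]
orientation: [0.099, 0.995, -0.0, 0.0]
wrist_force: [-0.5, -0.7, 0.1]
grip_width: 0.003
```

Request:
send_rows(rows=[-0.001, 0, 0, 0, 0, 0, 1, -0.001, 0, 0, 0, 0, 0, 1, 0, 0, 0, 0, 0, 0, 1])

```text
time: 15.88
position: [0.4806, -0.099, 0.0569]
orientation: [0.099, 0.995, -0.0, 0.0]
wrist_force: [-0.3, -0.6, 0.1]
grip_width: -0.001
```

Request:
send_rows(rows=[-0.001, 0, 0, 0, 0, 0, 1, -0.001, 0, 0, 0, 0, 0, 1, 0, 0, 0, 0, 0, 0, 1])

```text
time: 16.13
position: [0.4824, -0.0994, 0.0569]
orientation: [0.099, 0.995, -0.0, 0.0]
wrist_force: [-0.7, 0.5, -0.1]
grip_width: 0.001
```

```bash
python3 st.py
```

```text
16.13 g [-78.5   0.7] z 56.9 Fg [-0.8  0.3 -0.1] gw 0.001
```

Request:
send_rows(rows=[-0.001, 0, 0, 0, 0, 0, 1, 0, 0, 0, 0, 0, 0, 1])

```text
time: 16.3
position: [0.4825, -0.0994, 0.0567]
orientation: [0.099, 0.995, 0.0, -0.001]
wrist_force: [-2.4, 0.3, 1.9]
grip_width: -0.001
```

Request:
send_rows(rows=[-0.001, 0, 0, 0, 0, 0, 1, 0, 0, 0, 0, 0, 0, 1])

```text
time: 16.47
position: [0.4825, -0.0994, 0.0566]
orientation: [0.099, 0.995, 0.0, -0.002]
wrist_force: [-5.1, 1.4, 3.2]
grip_width: -0.0
```

Request:
send_rows(rows=[-0.001, 0, 0, 0, 0, 0, 1, 0, 0, 0, 0, 0, 0, 1])

```text
time: 16.63
position: [0.4828, -0.0995, 0.0565]
orientation: [0.099, 0.995, 0.0, -0.002]
wrist_force: [-6.5, 1.2, 4.7]
grip_width: 0.0
```

Request:
send_rows(rows=[-0.001, 0, 0, 0, 0, 0, 1, 0, 0, 0, 0, 0, 0, 1])

```text
time: 16.8
position: [0.4837, -0.0996, 0.0564]
orientation: [0.099, 0.995, 0.0, -0.002]
wrist_force: [-6.1, 2.5, 3.9]
grip_width: 0.001
```

```bash
python3 st.py
```

```text
16.8 g [-77.2   0.7] z 56.4 Fg [-6.5  1.2  3.9] gw 0.001
```

Request:
send_rows(rows=[-0.001, 0, 0, 0, 0, 0, 1, 0, 0, 0, 0, 0, 0, 1])

```text
time: 16.97
position: [0.4846, -0.0998, 0.0564]
orientation: [0.099, 0.995, 0.0, -0.003]
wrist_force: [-6.6, 1.8, 5.0]
grip_width: 0.0
```

Request:
send_rows(rows=[-0.001, 0, 0, 0, 0, 0, 1, 0, 0, 0, 0, 0, 0, 1])

```text
time: 17.13
position: [0.4855, -0.1, 0.0564]
orientation: [0.099, 0.995, 0.0, -0.003]
wrist_force: [-7.5, 1.4, 5.1]
grip_width: -0.0
```

Request:
send_rows(rows=[-0.001, 0, 0, 0, 0, 0, 1, 0, 0, 0, 0, 0, 0, 1])

```text
time: 17.3
position: [0.4864, -0.1002, 0.0564]
orientation: [0.099, 0.995, 0.0, -0.003]
wrist_force: [-7.2, 1.6, 5.2]
grip_width: -0.0
```

```bash
python3 st.py; python3 -c "
from h import *
snap('top','top5');snap('scene','s8')"
```

```text
17.3 g [-74.4   0.8] z 56.4 Fg [-7.4  0.1  5.2] gw -0.0
```

Request:
send_rows(rows=[-0.001, 0, 0, 0, 0, 0, 1, 0, 0, 0, 0, 0, 0, 1, 0, 0, 0, 0, 0, 0, 1])

```text
time: 17.65
position: [0.4871, -0.1003, 0.0564]
orientation: [0.099, 0.995, 0.0, -0.003]
wrist_force: [-6.6, 2.0, 5.7]
grip_width: 0.001
```

Request:
send_rows(rows=[-0.001, 0, 0, 0, 0, 0, 1, 0, 0, 0, 0, 0, 0, 1, 0, 0, 0, 0, 0, 0, 1])

```text
time: 17.9
position: [0.488, -0.1005, 0.0564]
orientation: [0.099, 0.995, 0.0, -0.003]
wrist_force: [-7.6, 0.8, 4.2]
grip_width: 0.003
```

Request:
send_rows(rows=[-0.001, 0, 0, 0, 0, 0, 1, 0, 0, 0, 0, 0, 0, 1, 0, 0, 0, 0, 0, 0, 1])

```text
time: 18.15
position: [0.489, -0.1006, 0.0563]
orientation: [0.099, 0.995, 0.0, -0.003]
wrist_force: [-7.9, 2.7, 4.2]
grip_width: -0.001
```

```bash
python3 st.py; python3 - <<'E'
from ov import *
snap('top','top6')
# intensity profile across the gap (top cam) along guide x at y=+25, z=.04/.036
for f in('top4','top5','top6'):
    g=cv2.cvtColor(cv2.imread(f'pics/{f}.png'),cv2.COLOR_BGR2GRAY).astype(np.float32)
    for ys in ((.018,.032),(-.032,-.018)):
        prof=[]
        for x in np.arange(-.034,.006,.001):
            P=np.array([proj(f,gw(x,y,.04)) for y in np.linspace(*ys,15)],np.float32)
            prof.append(cv2.remap(g,P[:,0].copy(),P[:,1].copy(),cv2.INTER_CUBIC).mean())
        print(f,ys,np.round(prof).astype(int).tolist())
E
```

```text
18.15 g [-71.8   0.8] z 56.3 Fg [-8.2  1.2  4.2] gw -0.001
top4 (0.018, 0.032) [143, 151, 148, 128, 101, 66, 37, 41, 77, 117, 140, 147, 149, 145, 145, 149, 146, 126, 104, 99, 112, 126, 137, 142, 142, 141, 145, 147, 139, 118, 90, 64, 40, 25, 39, 82, 128, 150, 152, 149]
top4 (-0.032, -0.018) [138, 143, 146, 139, 119, 87, 55, 48, 72, 108, 134, 146, 148, 144, 143, 147, 145, 131, 113, 104, 107, 119, 133, 142, 142, 140, 143, 144, 138, 126, 105, 82, 59, 42, 44, 73, 111, 137, 145, 146]
top5 (0.018, 0.032) [109, 116, 123, 131, 139, 141, 135, 116, 87, 55, 36, 51, 92, 128, 147, 151, 149, 146, 144, 144, 141, 137, 136, 137, 138, 140, 141, 142, 145, 149, 143, 123, 88, 51, 42, 77, 125, 151, 154, 151]
top5 (-0.032, -0.018) [91, 92, 93, 94, 94, 94, 94, 95, 96, 97, 97, 95, 93, 90, 87, 85, 84, 88, 90, 95, 95, 93, 91, 90, 90, 88, 96, 103, 109, 112, 112, 112, 102, 85, 78, 90, 115, 133, 142, 147]
top6 (0.018, 0.032) [106, 109, 111, 114, 119, 126, 135, 142, 139, 124, 97, 64, 37, 37, 71, 112, 138, 148, 149, 146, 143, 143, 144, 145, 144, 142, 140, 140, 140, 140, 144, 149, 139, 111, 91, 101, 125, 142, 149, 149]
top6 (-0.032, -0.018) [95, 97, 98, 98, 98, 98, 98, 99, 100, 100, 100, 97, 95, 93, 92, 91, 88, 87, 84, 86, 88, 92, 94, 93, 91, 87, 89, 88, 90, 90, 92, 99, 104, 105, 102, 102, 110, 119, 126, 129]
```

Request:
send_rows(rows=[-0.001, 0, 0, 0, 0, 0, 1, 0, 0, 0, 0, 0, 0, 1, 0, 0, 0, 0, 0, 0, 1])

```text
time: 18.45
position: [0.4898, -0.1008, 0.0563]
orientation: [0.099, 0.995, 0.0, -0.003]
wrist_force: [-8.0, 2.1, 5.5]
grip_width: -0.001
```

Request:
send_rows(rows=[-0.001, 0, 0, 0, 0, 0, 1, 0, 0, 0, 0, 0, 0, 1, 0, 0, 0, 0, 0, 0, 1])

```text
time: 18.7
position: [0.4905, -0.101, 0.0563]
orientation: [0.099, 0.995, 0.0, -0.003]
wrist_force: [-8.6, 2.2, 5.5]
grip_width: -0.001
```

```bash
cat > prof.py <<'E'
from ov import *
import sys
f=sys.argv[1]; snap('top',f)
g=cv2.cvtColor(cv2.imread(f'pics/{f}.png'),cv2.COLOR_BGR2GRAY).astype(np.float32)
prof=[]
for x in np.arange(-.034,.006,.001):
    P=np.array([proj(f,gw(x,y,.04)) for y in np.linspace(.018,.032,15)],np.float32)
    prof.append(cv2.remap(g,P[:,0].copy(),P[:,1].copy(),cv2.INTER_CUBIC).mean())
print(f,np.round(prof).astype(int).tolist())
E
python3 st.py; python3 prof.py top7
```

```text
18.7 g [-70.3   0.8] z 56.3 Fg [-8.9  0.4  5.5] gw -0.001
top7 [101, 106, 107, 108, 109, 111, 121, 131, 131, 116, 90, 60, 36, 39, 73, 112, 138, 147, 149, 147, 143, 142, 144, 145, 144, 142, 140, 140, 140, 141, 144, 150, 140, 112, 92, 100, 125, 142, 149, 149]
```

The sprung face has stopped against the blade while the jaw body moved on: the face profile is the same in the last two views, and the force has risen from 7.3 to 8.9 N. The nip began at TCP x ≈ −72.0 mm, so the jaw is at about 8.3 mm. I'll give it one small nudge and back off.

Request:
send_rows(rows=[-0.0007, 0, 0, 0, 0, 0, 1, 0, 0, 0, 0, 0, 0, 1, 0, 0, 0, 0, 0, 0, 1])

```text
time: 19.0
position: [0.4908, -0.101, 0.0563]
orientation: [0.099, 0.995, 0.0, -0.004]
wrist_force: [-9.6, 2.2, 6.3]
grip_width: 0.003
```

```bash
python3 st.py
```

```text
19.0 g [-69.9   0.8] z 56.3 Fg [-9.8  0.3  6.3] gw 0.003
```

Request:
send_rows(rows=[0.004, 0, 0, 0, 0, 0, 1, 0.008, 0, 0, 0, 0, 0, 1, 0.015, 0, 0, 0, 0, 0, 1, 0.015, 0, 0, 0, 0, 0, 1, 0, 0, -0.02, 0, 0, 0, 1, 0, 0, -0.04, 0, 0, 0, 1, 0, 0, -0.035, 0, 0, 0.119, 1, 0, 0, -0.01, 0, 0, 0.121, 0.5, 0, 0, 0, 0, 0, 0.121, 0, 0, 0, 0, 0, 0, 0.121, -0.2, 0, 0, 0, 0, 0, 0.121, -0.2, 0, 0, 0, 0, 0, 0.121, -0.2])

```text
time: 20.0
position: [0.4539, -0.0937, 0.1623]
orientation: [0.448, 0.894, 0.0, 0.001]
wrist_force: [-0.2, 0.2, -0.1]
grip_width: 0.597
```

Request:
send_rows(rows=[0, 0, 0, 0, 0, 0.121, -0.2, 0, 0, 0, 0, 0, 0.121, -0.2, 0, 0, 0, 0, 0, 0.121, -0.2, 0, 0, 0, 0, 0, 0.121, -0.2, 0, 0, 0, 0, 0, 0.121, -0.2, 0, 0, 0, 0, 0, 0.121, -0.2, 0, 0, 0, 0, 0, 0.121, -0.2, 0, 0, 0, 0, 0, 0, -0.2, 0, 0, 0, 0, 0, 0, -0.2])

```text
time: 20.75
position: [0.4537, -0.0936, 0.162]
orientation: [0.773, 0.635, 0.0, 0.0]
wrist_force: [0.9, 0.2, -0.5]
grip_width: 0.599
```

```bash
python3 prof.py top8; python3 - <<'E'
from ov import *
p=gw(-.005,.1,.03); to(*gw(-.0050,.1,.15),78.72)
snap('scene','s9')
f='top8'; g=cv2.cvtColor(cv2.imread(f'pics/{f}.png'),cv2.COLOR_BGR2GRAY).astype(np.float32)
def line(a,b,n): # along
    P=np.array([proj(f,gw(*(np.array(a)+(np.array(b)-a)*t),.04)) for t in np.linspace(0,1,n)],np.float32); return np.round(cv2.remap(g,P[:,0].copy(),P[:,1].copy(),cv2.INTER_CUBIC).ravel()).astype(int).tolist()
print('along y 50..150 step2 at x=-5',line([-.005,.05],[-.005,.15],51))
for y in(.075,.1,.125): print('across',y,line([-.03,y],[.02,y],51))
E
```

```text
top8 [102, 105, 106, 106, 106, 108, 118, 128, 129, 115, 91, 62, 36, 38, 72, 114, 141, 149, 149, 145, 141, 141, 143, 143, 142, 141, 139, 138, 139, 139, 143, 148, 138, 110, 90, 99, 124, 141, 147, 148]
t 20.8 pos [ 0.4537 -0.0936  0.162 ] F [-0.3  0.4 -1.3] gw 0.603
 shift tool [0.0992 0.1029 0.0121] (after turn) [0.0992 0.1028 0.012 ] turn [0.0008 0.     0.0007]
along y 50..150 step2 at x=-5 [143, 142, 142, 141, 141, 140, 157, 125, 37, 31, 40, 40, 38, 110, 157, 170, 106, 29, 39, 43, 42, 44, 44, 45, 43, 44, 43, 42, 43, 44, 45, 43, 44, 115, 160, 174, 109, 44, 41, 50, 47, 37, -1, 64, 168, 177, 170, 170, 138, 119, 159]
across 0.075 [170, 172, 177, 181, 176, 165, 130, 96, 52, 16, -1, -1, 13, 27, 38, 46, 47, 47, 46, 43, 39, 37, 37, 39, 50, 68, 74, 62, 43, 34, 31, 33, 37, 39, 39, 32, 12, 14, 51, 100, 141, 160, 175, 174, 170, 167, 164, 164, 165, 165, 165]
across 0.1 [169, 171, 175, 176, 175, 163, 128, 93, 49, 16, -4, -2, 15, 31, 45, 51, 49, 47, 45, 45, 45, 45, 45, 45, 45, 44, 44, 43, 43, 43, 43, 42, 41, 42, 42, 34, 19, 34, 75, 125, 151, 165, 174, 170, 168, 166, 164, 164, 164, 164, 164]
across 0.125 [170, 172, 175, 179, 185, 166, 132, 88, 39, 10, -5, -1, 14, 31, 46, 51, 50, 50, 49, 48, 46, 44, 42, 41, 40, 41, 41, 41, 41, 41, 42, 43, 43, 44, 42, 34, 29, 50, 89, 133, 156, 170, 174, 169, 168, 165, 163, 162, 163, 163, 165]
```

The gauge sits with its handle centred at guide (−4.8, 99.7) mm. I'll go above it.

Request:
send_rows(rows=[0.02, 0.02, 0, 0, 0, 0, -0.2, 0.02, 0.021, 0, 0, 0, 0, -0.2, 0.02, 0.021, 0, 0, 0, 0, -0.2, 0.02, 0.021, 0.01, 0, 0, 0, -0.2, 0.019, 0.02, 0.02, 0, 0, 0, -0.2, 0, 0, 0.02, 0, 0, 0, -0.2, 0, 0, 0.02, 0, 0, 0, -0.2, 0, 0, 0, 0, 0, 0, -0.2, 0, 0, 0, 0, 0, 0, -0.2])

```text
time: 21.6
position: [0.5729, -0.0168, 0.0907]
orientation: [0.773, 0.634, -0.001, -0.001]
wrist_force: [0.2, -0.7, -0.1]
grip_width: 0.603
```

```bash
python3 -c "
from ov import *
to(*gw(-.0050,.0997,.012),78.72)"
```

```text
t 21.6 pos [ 0.5729 -0.0168  0.0907] F [ 0.2 -0.7 -0.1] gw 0.603
 shift tool [0.0003 0.0012 0.0787] (after turn) [0.0003 0.0009 0.0787] turn [-0.0035  0.0006 -0.0009]
```

Request:
send_rows(rows=[0, 0.0008, 0.02, 0, 0, 0, -0.2, 0, 0, 0.02, 0, 0, 0, -0.2, 0, 0, 0.02, 0, 0, 0, -0.2, 0, 0, 0.012, 0, 0, 0, -0.2, 0, 0, 0.006, 0, 0, 0, -0.2, 0, 0, 0, 0, 0, 0, -0.2, 0, 0, 0, 0, 0, 0, -0.2, 0, 0, 0, 0, 0, 0, -0.2])

```text
time: 22.27
position: [0.5763, -0.0173, 0.0157]
orientation: [0.774, 0.633, 0.001, 0.001]
wrist_force: [-0.4, 0.4, -0.5]
grip_width: 0.604
```

```bash
python3 -c "
from ov import *
to(*gw(-.0050,.0997,.012),78.72)
w=snap('wrist','w9')['pixels']
g=cv2.cvtColor(w,cv2.COLOR_BGR2GRAY); 
for v in (215,235,250,270): print(v,g[v,215:345:2].tolist())"
```

```text
t 22.27 pos [ 0.5763 -0.0173  0.0157] F [-0.4  0.4 -0.5] gw 0.604
 shift tool [ 0.     -0.0025  0.0037] (after turn) [ 0.     -0.0025  0.0037] turn [ 0.0032 -0.0006 -0.0022]
215 [135, 131, 128, 129, 131, 130, 132, 130, 131, 130, 130, 131, 132, 135, 137, 49, 8, 14, 20, 21, 19, 20, 20, 22, 19, 20, 19, 21, 20, 22, 20, 21, 18, 20, 20, 19, 18, 19, 20, 19, 20, 20, 19, 20, 21, 19, 15, 9, 42, 128, 128, 127, 128, 131, 127, 129, 127, 126, 127, 126, 124, 128, 128, 126, 125]
235 [134, 133, 130, 127, 131, 128, 132, 131, 130, 130, 130, 131, 132, 133, 133, 93, 4, 12, 18, 19, 18, 20, 19, 17, 18, 18, 21, 20, 16, 73, 108, 109, 107, 106, 79, 22, 19, 18, 19, 20, 19, 19, 19, 19, 18, 19, 13, 9, 74, 127, 126, 126, 129, 130, 127, 130, 127, 125, 126, 123, 124, 130, 129, 124, 123]
250 [134, 135, 133, 127, 130, 131, 130, 131, 128, 131, 131, 131, 130, 133, 133, 140, 0, 11, 17, 19, 18, 19, 20, 18, 19, 17, 18, 17, 18, 19, 17, 16, 14, 16, 17, 18, 20, 18, 18, 18, 18, 19, 19, 17, 19, 18, 15, 6, 111, 127, 125, 127, 130, 127, 127, 129, 127, 127, 126, 122, 126, 131, 127, 124, 124]
270 [3, 6, 3, 5, 5, 2, 0, 125, 130, 130, 130, 128, 131, 133, 133, 135, 57, 6, 12, 16, 17, 19, 19, 17, 17, 19, 16, 18, 17, 16, 18, 17, 18, 18, 17, 18, 17, 18, 19, 18, 18, 19, 17, 17, 17, 18, 16, 0, 116, 126, 125, 127, 132, 128, 131, 128, 128, 126, 124, 125, 130, 117, 1, 4, 2]
```

```bash
python3 -c "
from ov import *
s=state();r=R.from_quat(s['orientation'])
print(s['position'],gi(s['position']))
for u,v in((278.6,215),(278.6,270)):
  p=px('w9',u,v,.04); print(gi(p),r.inv().apply(p-s['position']).round(4))
to(*gw(-.0050,.0997,.012),78.72)"
```

```text
[ 0.57626197 -0.01719993  0.01565143] [-0.00253865  0.09969939]
[-0.00363742  0.13162068] [ 0.0319 -0.0011 -0.0243]
[-0.00375267  0.10713143] [ 0.0074 -0.0012 -0.0243]
t 22.32 pos [ 0.5763 -0.0172  0.0157] F [-0.1 -0.1  0.3] gw 0.6
 shift tool [-0.     -0.0025  0.0036] (after turn) [ 0.     -0.0025  0.0037] turn [ 0.0031 -0.0005 -0.0021]
```

Request:
send_rows(rows=[0, -0.0012, 0.0015, 0, 0, 0.0, -0.2, 0, 0, 0.0015, 0, 0, 0, -0.2, 0, 0, 0, 0, 0, 0, 0.1, 0, 0, 0, 0, 0, 0, 0.3, 0, 0, 0, 0, 0, 0, 0.5, 0, 0, 0, 0, 0, 0, 1, 0, 0, 0, 0, 0, 0, 1], grip_force=50)

```text
time: 22.9
position: [0.5743, -0.0169, 0.0112]
orientation: [0.774, 0.633, 0.0, 0.0]
wrist_force: [0.8, 0.0, 1.8]
grip_width: 0.31
```

```bash
python3 st.py; python3 prof.py top9
```

```text
22.9 g [-4.5 99.6] z 11.2 Fg [0.8 0.2 1.8] gw 0.31
top9 [156, 158, 159, 160, 161, 162, 163, 165, 166, 167, 168, 169, 170, 171, 173, 173, 174, 175, 176, 177, 178, 179, 179, 179, 180, 181, 182, 183, 183, 184, 184, 185, 185, 186, 187, 187, 187, 187, 188, 188]
```

Request:
send_rows(rows=[0.002, 0, 0, 0, 0, 0, 1, 0.004, 0, 0, 0, 0, 0, 1, 0.004, 0, 0, 0, 0, 0, 1, 0.004, 0, 0, 0, 0, 0, 1])

```text
time: 23.28
position: [0.5769, -0.0035, 0.0112]
orientation: [0.774, 0.633, -0.0, 0.001]
wrist_force: [0.7, -5.8, 4.0]
grip_width: 0.318
```

Request:
send_rows(rows=[0.004, 0, 0, 0, 0, 0, 1, 0.004, 0, 0, 0, 0, 0, 1, 0.004, 0, 0, 0, 0, 0, 1, 0.004, 0, 0, 0, 0, 0, 1])

```text
time: 23.62
position: [0.5799, 0.0126, 0.0112]
orientation: [0.774, 0.633, -0.0, 0.001]
wrist_force: [0.5, -5.1, 4.9]
grip_width: 0.316
```

```bash
python3 st.py
```

```text
23.62 g [ -4.8 129.6] z 11.2 Fg [ 1.5 -4.9  4.9] gw 0.316
```

Drag is about 5 N along the draw, with only 1.5 N sideways. I'll continue straight out.

Request:
send_rows(rows=[0.004, 0, 0, 0, 0, 0, 1, 0.004, 0, 0, 0, 0, 0, 1, 0.004, 0, 0, 0, 0, 0, 1, 0.004, 0, 0, 0, 0, 0, 1, 0.004, 0, 0, 0, 0, 0, 1, 0.004, 0, 0, 0, 0, 0, 1])

```text
time: 24.12
position: [0.5844, 0.036, 0.0111]
orientation: [0.774, 0.633, -0.0, 0.001]
wrist_force: [0.5, -5.8, 3.5]
grip_width: 0.315
```

Request:
send_rows(rows=[0.004, 0, 0, 0, 0, 0, 1, 0.004, 0, 0, 0, 0, 0, 1, 0.004, 0, 0, 0, 0, 0, 1, 0.004, 0, 0, 0, 0, 0, 1, 0.004, 0, 0, 0, 0, 0, 1, 0.005, 0, 0, 0, 0, 0, 1, 0.005, 0, 0, 0, 0, 0, 1, 0.005, 0, 0, 0, 0, 0, 1, 0.005, 0, 0, 0, 0, 0, 1, 0, 0, 0, 0, 0, 0, 1])

```text
time: 24.95
position: [0.5919, 0.0771, 0.0103]
orientation: [0.773, 0.634, 0.0, -0.001]
wrist_force: [0.0, 0.4, -0.8]
grip_width: 0.314
```

```bash
python3 st.py
```

```text
24.95 g [ -5.7 195.2] z 10.3 Fg [-0.   0.4 -0.8] gw 0.314
```

The blade is clear of the mouth, with the tip at y ≈ +60 mm. I'll lift and lay it back on the free patch of table where it lay before.

Request:
send_rows(rows=[0.01, 0, -0.005, 0, 0, 0, 1, 0.015, -0.005, -0.015, 0, 0, 0, 1, 0.015, -0.007, -0.02, 0, 0, 0, 1, 0.018, -0.01, -0.01, 0, 0, 0, 1, 0.0185, -0.0086, 0, 0, 0, 0.118, 1, 0, 0, 0, 0, 0, 0.119, 1, 0, 0, 0, 0, 0, 0.119, 1, 0, 0, 0, 0, 0, 0.119, 1, 0, 0, 0, 0, 0, 0.119, 1, 0, 0, 0, 0, 0, 0.119, 1, 0, 0, 0, 0, 0, 0.119, 1, 0, 0, 0, 0, 0, 0, 1])

```text
time: 25.95
position: [0.5772, 0.1572, 0.0608]
orientation: [0.964, 0.266, -0.0, -0.0]
wrist_force: [-0.5, 0.2, -1.8]
grip_width: 0.318
```

Request:
send_rows(rows=[0, 0, 0.02, 0, 0, 0, 1, 0, 0, 0.015, 0, 0, 0, 1, 0, 0, 0, 0, 0, 0, 1, 0, 0, 0, 0, 0, 0, 1])

```text
time: 26.28
position: [0.5763, 0.1564, 0.025]
orientation: [0.964, 0.268, -0.001, -0.0]
wrist_force: [0.3, 0.2, -1.2]
grip_width: 0.314
```

```bash
python3 -c "
from h import *
to(.577,.158,-.0003,31)"
```

```text
t 26.28 pos [0.5763 0.1564 0.025 ] F [ 0.3  0.2 -1.2] gw 0.314
 shift tool [ 0.0015 -0.0009  0.0253] (after turn) [ 0.0014 -0.001   0.0253] turn [-0.0012  0.0027  0.0009]
```

Request:
send_rows(rows=[0, 0, 0.01, 0, 0, 0, 1, 0, 0, 0.008, 0, 0, 0, 1, 0, 0, 0.003, 0, 0, 0, 1, 0, 0, 0.0015, 0, 0, 0, 1, 0, 0, 0.001, 0, 0, 0, 1, 0, 0, 0, 0, 0, 0, 1, 0, 0, 0, 0, 0, 0, 1])

```text
time: 26.87
position: [0.5777, 0.1564, 0.0027]
orientation: [0.964, 0.267, 0.0, 0.0]
wrist_force: [-0.2, 0.3, -2.4]
grip_width: 0.316
```

```bash
python3 st.py
```

```text
26.87 g [-35.1 270.2] z 2.7 Fg [-0.3  0.2 -2.4] gw 0.316
```

Lower the last 2 mm, release, lift, and retreat to a clear spot.

Request:
send_rows(rows=[0, 0, 0.001, 0, 0, 0, 1, 0, 0, 0.001, 0, 0, 0, 1, 0, 0, 0.0005, 0, 0, 0, 1, 0, 0, 0, 0, 0, 0, 1])

```text
time: 27.2
position: [0.5779, 0.1565, 0.0012]
orientation: [0.964, 0.267, 0.001, -0.0]
wrist_force: [-2.6, -0.5, 4.6]
grip_width: 0.314
```

Request:
send_rows(rows=[0, 0, 0, 0, 0, 0, 0.3, 0, 0, 0, 0, 0, 0, 0, 0, 0, 0, 0, 0, 0, -0.3, 0, 0, 0, 0, 0, 0, -0.3, 0, 0, -0.01, 0, 0, 0, -0.3, 0, 0, -0.02, 0, 0, 0, -0.3, 0, 0, -0.035, 0, 0, 0, -0.3, 0, 0, -0.04, 0, 0, 0, -0.3, 0, 0, -0.04, 0, 0, 0, -0.3, -0.02, 0, -0.03, 0, 0, 0, -0.3, -0.035, 0.01, 0, 0, 0, 0, -0.3, -0.035, 0.01, 0, 0, 0, 0, -0.3])

```text
time: 28.2
position: [0.5121, 0.0934, 0.1784]
orientation: [0.964, 0.268, 0.004, 0.0]
wrist_force: [-0.6, -0.7, -0.1]
grip_width: 0.649
```

Request:
send_rows(rows=[-0.035, 0.015, 0, 0, 0, 0, -0.3, -0.035, 0.015, 0, 0, 0, 0, -0.3, -0.035, 0.015, 0, 0, 0, 0, -0.3, -0.035, 0.015, 0, 0, 0, 0, -0.3, -0.035, 0.015, 0, 0, 0, 0, -0.3, -0.03, 0.015, 0, 0, 0, 0, -0.3, -0.02, 0.01, 0, 0, 0, 0, -0.3, 0, 0, 0, 0, 0, 0, -0.3])

```text
time: 28.87
position: [0.3666, -0.1109, 0.1757]
orientation: [0.964, 0.264, -0.0, 0.001]
wrist_force: [0.5, 0.9, -0.2]
grip_width: 0.652
```

```bash
python3 prof.py topA; python3 st.py; python3 - <<'E'
from ov import *
s=snap('scene','sA')['pixels'];t=cv2.imread('pics/topA.png')
cv2.imwrite('pics/fin.png',np.vstack([np.hstack([cv2.resize(t[100:310,150:450],(400,300)),cv2.resize(s,(400,300))]),np.hstack([cv2.resize(t[195:270,380:480],(400,300),interpolation=cv2.INTER_CUBIC),cv2.resize(s[140:230,300:420],(400,300),interpolation=cv2.INTER_CUBIC)])]))
E
```

```text
topA [101, 104, 105, 106, 105, 104, 111, 122, 134, 144, 144, 131, 106, 77, 47, 32, 52, 92, 126, 142, 146, 146, 142, 140, 142, 148, 157, 156, 138, 108, 76, 52, 35, 26, 41, 83, 128, 150, 152, 149]
28.92 g [-188.7  -31.8] z 175.7 Fg [ 0.8  0.9 -0.3] gw 0.648
```

Once the blade was out, the sprung face moved forward about 2.4 mm, so the jaw reads about 7.6 mm, inside the window. The picture limit is reached, so I'll check the rest by differencing images.

```bash
python3 - <<'E'
from ov import *
a=cv2.imread('pics/top1.png');b=cv2.imread('pics/topA.png')
d=(cv2.absdiff(a,b).max(2)>40).astype(np.uint8); d=cv2.morphologyEx(d,cv2.MORPH_OPEN,np.ones((2,2)))
n,_,st,c=cv2.connectedComponentsWithStats(cv2.dilate(d,np.ones((3,3))))
for i in range(1,n):
    if st[i,4]>20: print(st[i].tolist(),px('topA',*c[i],.02).round(3))
s=cv2.cvtColor(b,cv2.COLOR_BGR2GRAY)
for x in (.04,.05,.06): # expected blade/handle axis check
    pass
for nm,p in dict(handle=(.578,.1565,.03),blade=(.578-.07*.857,.1565-.07*.515,.026),tip=(.578-.13*.857,.1565-.13*.515,.026)).items():
    q=proj('topA',p).round().astype(int); print(nm,q,s[q[1]-1:q[1]+2,q[0]-6:q[0]+7].tolist())
x=get_image('wrist'); 
E
```

```text
[270, 187, 38, 53, 733] [0.585 0.161 0.02 ]
[398, 226, 19, 15, 173] [ 0.541 -0.094  0.02 ]
[421, 234, 12, 9, 85] [ 0.532 -0.14   0.02 ]
[399, 244, 31, 16, 291] [ 0.5   -0.111  0.02 ]
[313, 254, 6, 8, 37] [0.491 0.105 0.02 ]
[417, 267, 143, 153, 10405] [ 0.331 -0.315  0.02 ]
[503, 397, 6, 10, 43] [ 0.179 -0.297  0.02 ]
[499, 410, 6, 10, 44] [ 0.152 -0.287  0.02 ]
handle [292 218] [[54, 54, 54, 53, 54, 51, 52, 50, 52, 49, 48, 45, 13], [46, 59, 56, 52, 53, 51, 50, 52, 50, 51, 49, 49, 33], [24, 50, 56, 53, 53, 54, 53, 51, 51, 50, 49, 49, 47]]
blade [309 245] [[154, 127, 80, 132, 143, 139, 135, 170, 164, 164, 173, 175, 173], [149, 157, 87, 126, 145, 140, 138, 135, 139, 159, 171, 170, 171], [149, 155, 126, 59, 104, 137, 140, 138, 133, 155, 171, 174, 171]]
tip [323 269] [[180, 185, 153, 81, 145, 146, 137, 135, 182, 156, 152, 152, 152], [177, 180, 186, 97, 131, 144, 141, 136, 167, 141, 152, 156, 151], [181, 181, 185, 151, 73, 102, 120, 118, 118, 160, 164, 158, 154]]
```

Only the gauge, the jaw and the arm differ from the starting picture. Thin gauge, points and gift box show no change. The gripper is free at z = 0.176, so I'll hand in.

```bash
python3 -c "
from plant import *
print(close_job(), state()['time'])"
```

```text
the job is handed in; nothing more can be done
the job is handed in; nothing more can be done
```

The job is done and handed in at about 29 s of robot time; `close_job` gave no verdict.

I drew the thick gauge out by its blade, put it on the table and let go. I then slid it by its handle into the gap under the strap and pushed the jaw by its tab until it nipped the blade. Last, I drew the gauge straight out by its handle and laid it on the table off the guide.

**Last checks**
- **Nip:** the push force rose from about 7.3 to 9.8 N after the face met the blade.
- **Drag:** it was about 5–6 N during the draw. Part of that may be friction on the base plate, because the hand was pressing down with about 4–5 N.
- **Jaw setting:** the sprung face moved forward about 2.4 mm once the blade was out. That puts the gap at about 7.6–7.9 mm, estimated from images and arm travel, inside the 5.5–9.7 mm window and short of bottoming.
- **Bystanders:** comparing pictures from before and after, only the thick gauge, the jaw and the arm changed.

**What failed or disagreed**
- **First grasp:** it closed on nothing. The fingertips measured about 10 mm behind the reported TCP, not 25 mm ahead as stated, so I corrected the height and the second grasp held.
- **Final picture:** I could not look at the last image because the picture limit was reached, so the end state was checked only by numbers from the images.

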